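# Put the clean fruit corers back in their slanted block

### The arm

A 6-joint arm with a two-finger parallel gripper is mounted at the origin on the work surface. World frame = base frame: x ahead of the robot, y to its left, z up, the work surface at z = 0. Lengths are in m, angles in degrees, forces in N, time in s.
With the tool pointing down it reaches from about 0.375 to 0.9 m from the base axis. Payload 3.1 kg.
Tool frame: the origin (TCP) lies at the very end of the fingers, on their centre line; the grasp point (between the pads) lies 19 mm behind it; z points along the fingers, y is the direction in which the jaws open and shut (so a half turn about z gives the same grasp; the last joint's range is limited). The gripper opens to 87 mm and grips with 3 to 60 N. Pads are 19 mm wide; open, the fingers measure 117 mm over their backs; the gripper's body (75 mm by 190 mm) begins 51 mm behind the grasp point.
Start: joints at [62.195, 30.224, 82.088, -0, 67.689, -10.227], TCP at [0.189, 0.596, 0.223] pointing down, gripper open.
Joint ranges: [-176.69, 176.69], [-43.24, 126.21], [12.49, 139.97], [-82, 262], [0, 151.66], [-163.58, 163.58]. Speed limits (degrees/s): [159.86, 159.86, 180, 180, 180, 180].

### API

Orientations are given as a 3x3 rotation matrix whose columns are the frame's x, y, z axes.
In Python, from rig import readout, capture, camera_model, bot, spot_in, regions_of gives the robot as it stands.
- The arm moves only by the tool send_rows, never from a script. Its argument "moves" is a list that holds one entry, the list of rows, each a list of 7 numbers: the turn, a rotation vector about the tool's x, y, z in degrees, then the shift along the tool's x, y, z in cm, then the opening, from -1 (shut) to 1 (fully open). A call has exactly 5 rows; each row shifts and turns the commanded pose from where the row before left it, along the tool's axes as they then stand; what a row does not reach is not made up. A row lasts 1/10 s, in which the tool goes at most 50 mm and 8.59 degrees, less where a joint would pass 70% of its speed; a pose out of reach is approached as far as the arm can. A call with a gripper value outside its range is refused whole. The fingers move at their own pace and stop on an object; the grip force is fixed at half the most. Time passes only in rows, so rows that do not move let the fingers close, or fill a call up. It gives the time, the measured TCP pose, the force and the opening at its end, in the units of the state.
- readout.read_state(): the state, without advancing time (a new reading comes with each control period).
- capture(name): name is "scene" or "top"; returns the picture (420x560x3 uint8, blue, green, red); there is no depth.
- camera_model(name): a dict with "camera_matrix" (3x3 intrinsics, pixels), "k1" (the pictures are not rectified: a ray, as slopes to the right and down, at radius r is drawn at 1 + k1 r^2 times it, then the intrinsics apply), "pose" (4x4, takes a point from camera to world coordinates). Camera axes: x right, y up, looking along -z (the intrinsics and any distortion apply to the point x, -y, -z); pixel columns grow to the right and rows downward; lengths in m; the calibration is good to about 2 mm. A picture is of the moment at which its call begins. camera_model takes no time and is no camera call.
- bot.hand_in(): hands the job in, once; it reports no verdict.
Trained networks look in the newest picture that a camera, given by its name, has taken for a name from the list of things; names that differ only in an ending like _2 or _b are one class to them, and where a whole thing is asked for, a point or a joint stands for the part that bears it (a point fixed in the world has none). Each returns a list of dicts, best first, with "p" (0 to 1); they miss things now and then, are a little off and sometimes report something else, mostly with a low value. They report only what shows in the picture. A call takes as long as a camera call.
- spot_in(camera, thing): "location" ([x, y, z] in m, in world coordinates, good to about 4 mm: the middle of the surface that is visible of it).
- regions_of(camera, thing): "mask" (420x560 bool, what is visible of it).
The state is a dict: "time_s": time; "joint_positions": joint angles; "qvel": joint speeds; "tau": joint torques, N m; "position": TCP position; "tcp_rot": TCP orientation; "force": force on the tool from outside, world axes, zero at the start; "moment": the same for the moment, N m; "opening": opening from 0.0 (shut) to 1.0 (fully open).
Only numpy, scipy, OpenCV 4.12 (cv2) and the standard library are available. Lean on these libraries where they do the work, as an engineer would, in place of code of your own. Each camera call takes 0.05 s, during which the arm holds its last target. There are 200 camera calls.

### The job

Two clean fruit corers stand in the drying stand beside a wooden muddler. Put each back in the slanted wooden block, in the hole of the graded row that matches its shaft, and push it firmly past the spring catch until its collar sits fully home on the block. Leave the muddler in the stand and do not disturb the other things on the counter.

Things in the scene. Friction and masses are not known exactly. Their poses are not given: they have to be found in the camera images.
- block: fixed wooden storage block, 280 mm wide (its y), 120 mm deep, standing flat; origin under its middle. Its top face slopes down towards its -x side: the hole axes lean 20 degrees from vertical towards -x. Five holes in a row along y, 52 mm apart, for 16, 20, 24, 28 and 32 mm shafts from -y to +y, each 2 mm wider than its shaft, 75 mm deep. A like 16 mm corer sits in the first; the rest are empty
- mouth20 (a point): centre of the mouth of the hole for the 20 mm corer (second from -y of the row), on the slanted face, 92 mm above the counter. A sprung ball catch sticks out 4 mm into the hole 40 mm below the mouth, uphill side: a corer let go stops on it some 24 mm proud; pushing past takes roughly 6 to 12 N, friction then holds it. Home, the collar lies on the face and it stops dead
- foot20 (a point): point on the same hole's axis 68 mm below the mouth: where the corer's tip is when fully home (the line foot-to-mouth is the hole's axis)
- mouth28 (a point): centre of the mouth of the hole for the 28 mm corer (fourth from -y of the row), on the slanted face, 92 mm above the counter. A sprung ball catch sticks out 4 mm into the hole 40 mm below the mouth, uphill side: a corer let go stops on it some 24 mm proud; pushing past takes roughly 6 to 12 N, friction then holds it. Home, the collar lies on the face and it stops dead
- foot28 (a point): point on the same hole's axis 68 mm below the mouth: where the corer's tip is when fully home (the line foot-to-mouth is the hole's axis)
- mouth24 (a point): mouth of the empty 24 mm hole (middle of the row), not to be used
- mouth32 (a point): mouth of the empty 32 mm hole (last towards +y), not to be used
- stand: fixed white ceramic drying stand, 85 x 225 x 50 mm (x, y, z), origin under its middle; three upright round wells 38 mm across and 40 mm deep (floor 10 mm above the counter) at y = -75, 0 and +75 mm, holding the two corers and the muddler in any order, loosely
- corer20: fruit corer, 20 mm steel shaft, standing tip down in one of the stand's wells; 150 mm long, about 110 g. Origin at the centre of the tip, z along its axis to the handle's end. Shaft z 0 to 68 mm, 20 mm across, the last 5 mm tapered to 14 mm; black collar 38 mm across, z 68 to 74; round black handle 30 mm across, z 74 to 150. Turning about its axis does not matter
- corer20_collar (a point): centre of the underside of the 20 mm corer's collar, 68 mm up its axis from the tip; axes as the corer's
- corer28: fruit corer, 28 mm steel shaft, standing tip down in one of the stand's wells; 150 mm long, about 110 g. Origin at the centre of the tip, z along its axis to the handle's end. Shaft z 0 to 68 mm, 28 mm across, the last 5 mm tapered to 22 mm; black collar 38 mm across, z 68 to 74; round black handle 30 mm across, z 74 to 150. Turning about its axis does not matter
- corer28_collar (a point): centre of the underside of the 28 mm corer's collar, 68 mm up its axis from the tip; axes as the corer's
- muddler: plain wooden muddler, 140 mm long, 20 to 30 mm across, standing in one of the wells; origin at the centre of its foot; leave it there
- ramekin: small white ramekin, 76 mm across, 42 mm tall; bystander, leave alone; origin under its middle
- mug: blue mug, 80 mm across, 90 mm tall; bystander, leave alone; origin under its middle
- jar: glass jar, 64 mm across, 85 mm tall; bystander, leave alone; origin under its middle
- oil: green glass oil bottle, 64 mm across, 200 mm tall; bystander, leave alone; origin under its middle
- spoon: wooden spoon, 200 mm long, lying flat; bystander, leave alone; origin under its middle

How it is judged (in metres and radians):
At the end, for the whole second after the job is handed in: Each corer is at rest in its own hole: the middle of its collar's underside within 4 mm of the mouth's centre and its tip within 5 mm of its home point; the muddler still stands in the drying stand (distance between corer20_collar and mouth20 below 0.004 m and distance between corer20 and foot20 below 0.005 m and linear speed of each of corer20, corer28 below 0.01 m/s and distance between corer28_collar and mouth28 below 0.004 m and distance between corer28 and foot28 below 0.005 m and horizontal distance between muddler and stand below 0.1 m and angle between muddler's own z axis and vertical below 0.5 rad); the robot touches nothing.
It fails at once if a bystander is shoved more than 30 mm (distance of any of ramekin, mug, jar, oil, spoon from where it was at the start of the episode above 0.03 m).
It fails at once if a bystander is tipped over (angle between any of ramekin, mug, jar, oil's own z axis and vertical above 0.5 rad).
It fails at once if the muddler is taken out of the stand (height (world z) of muddler above 0.035 m).
It also fails if it takes over 64 s, if anything falls off the work surface, if the arm or the gripper's body presses on something with over 40 N, if the wrist force passes 120 N, or if a joint passes its speed limit or range.

## Working session

There is one attempt and no reset: what is moved stays moved. The work goes in short steps, Python scripts to look and compute and a tool call to move; the robot and the scene stay as the last step left them, time stands still between calls to the robot, and variables do not carry over. Pictures are saved under pics/ and viewed, about 8 in all and at most 12, crops included, and the job is handed in when it is done.

Besides the shell and the picture viewer there is one more tool, called after "Emit:" as name(argument=value, ...) on one line, values as JSON. send_rows: Moves the arm, as the interface text tells. Its arguments: {"type":"object","properties":{"moves":{"type":"array","items":{"type":"array","items":{"type":"array","items":{"type":"number"}}}}},"required":["moves"]}

```bash
mkdir -p pics; ls
python3 - <<'E'
from rig import readout, capture, camera_model, bot, spot_in, regions_of
import cv2,numpy as np
np.set_printoptions(precision=4,suppress=True)
for c in ("scene","top"):
    cv2.imwrite(f"pics/{c}0.png",capture(c))
    m=camera_model(c); print(c,m)
    for t in ["block","stand","corer20","corer28","muddler","oil","mug","jar","ramekin","spoon","mouth20","mouth28","corer20_collar","corer28_collar","mouth24","mouth32"]:
        try: print(t,[(np.round(d["location"],4).tolist(),round(d["p"],2)) for d in spot_in(c,t)[:3]])
        except Exception as e: print(t,e)
print(readout.read_state())
E
```

```text
pics
scene {'camera_matrix': array([[439.461 ,   0.    , 282.0247],
       [  0.    , 439.461 , 208.0057],
       [  0.    ,   0.    ,   1.    ]]), 'k1': 0.03996519145030007, 'pose': array([[ 0.8527, -0.3364,  0.3997,  0.9134],
       [ 0.5224,  0.5386, -0.6611, -0.5473],
       [ 0.0071,  0.7725,  0.635 ,  0.6616],
       [ 0.    ,  0.    ,  0.    ,  1.    ]])}
block [([0.561, -0.2323, 0.0777], 0.88)]
stand []
corer20 [([0.5915, 0.187, 0.1184], 0.77), ([0.6074, 0.2599, 0.1092], 0.6), ([0.6641, -0.255, 0.0174], 0.19)]
corer28 [([0.5915, 0.187, 0.1184], 0.77), ([0.6074, 0.2599, 0.1092], 0.6), ([0.6641, -0.255, 0.0174], 0.19)]
muddler [([0.5736, 0.1194, 0.1003], 0.6), ([0.5579, -0.2319, 0.0805], 0.25)]
oil [([0.7185, 0.3667, 0.1013], 0.91)]
mug [([0.7718, -0.0775, 0.054], 0.78)]
jar []
ramekin [([0.3937, -0.0059, 0.0269], 0.78)]
spoon [([0.6657, -0.2538, 0.0163], 0.66)]
mouth20 [([0.5573, -0.232, 0.0787], 0.79), ([0.6077, 0.2604, 0.1116], 0.62)]
mouth28 [([0.5573, -0.232, 0.0787], 0.79), ([0.6077, 0.2604, 0.1116], 0.62)]
corer20_collar [([0.5905, 0.1903, 0.114], 0.94), ([0.6078, 0.2594
[... 1408 characters left out ...]
8_collar [([0.5961, 0.2633, 0.156], 0.58), ([0.7506, 0.0701, 0.0864], 0.28)]
mouth24 [([0.5257, -0.1818, 0.0889], 0.57)]
mouth32 [([0.5257, -0.1818, 0.0889], 0.57)]
{'time_s': 1.7, 'joint_positions': array([ 62.1958,  30.2231,  82.0855,   0.0003,  67.691 , -10.228 ]), 'qvel': array([-0.1348,  0.0803, -0.0109, -0.1062,  0.0233,  0.0067]), 'tau': array([  0.0008, -44.0005, -17.6984,   0.0634,   0.0504,  -0.    ]), 'position': array([0.1887, 0.5958, 0.2226]), 'tcp_rot': array([[-0.9533,  0.302 , -0.    ],
       [ 0.302 ,  0.9533,  0.    ],
       [ 0.    ,  0.    , -1.    ]]), 'force': array([0.5971, 0.4012, 0.5964]), 'moment': array([ 0.0202, -0.0178,  0.0153]), 'opening': 1.0011570887103138}
```

Run:
```python
import cv2
a=cv2.imread("pics/scene0.png");b=cv2.imread("pics/top0.png")
cv2.imwrite("pics/s1.png",cv2.resize(a,(800,600),interpolation=3))
cv2.imwrite("pics/t1.png",cv2.resize(b,(800,600),interpolation=3))
```

```text
(no output)
```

View pics/s1.png

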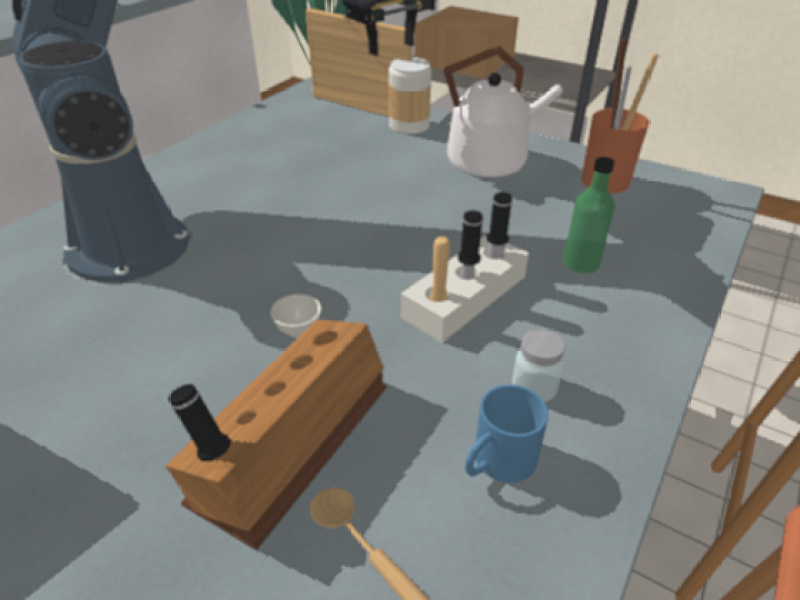

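View pics/t1.png

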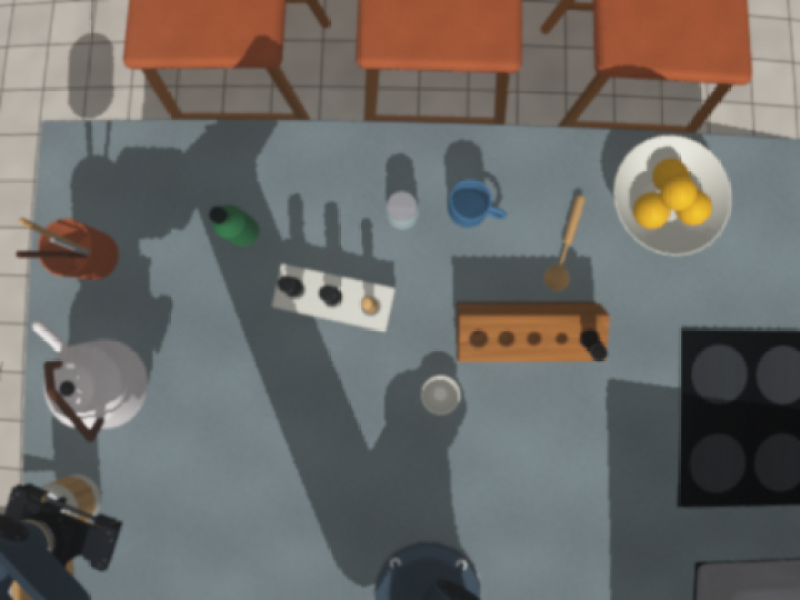

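Scene picture: block with its filled 16 mm hole at (210,450) and open holes at (246,417), (275,389), (302,362), (326,338). Stand has the muddler nearest (440,270), then two corers (468,265), (497,245). The top picture agrees. Next, crops to tell the shafts apart and see the holes.

Run:
```python
import cv2,numpy as np
a=cv2.imread("pics/scene0.png");b=cv2.imread("pics/top0.png")
c1=cv2.resize(a[125:235,275:375],(400,440),interpolation=2)
c2=cv2.resize(a[215:335,170:270],(400,480),interpolation=2)
o=np.zeros((480,800,3),np.uint8);o[:440,:400]=c1;o[:,400:]=c2
cv2.imwrite("pics/c1.png",o)
d=np.zeros((600,800,3),np.uint8)
d[:300]=cv2.resize(b[180:240,180:290],(550,300),interpolation=2)[:, :].copy() if 0 else np.pad(cv2.resize(b[180:240,180:290],(550,300),interpolation=2),((0,0),(0,250),(0,0)))
d[300:]=np.pad(cv2.resize(b[205:265,310:440],(650,300),interpolation=2),((0,0),(0,150),(0,0)))
cv2.imwrite("pics/c2.png",d)
```

```text
(no output)
```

View pics/c1.png

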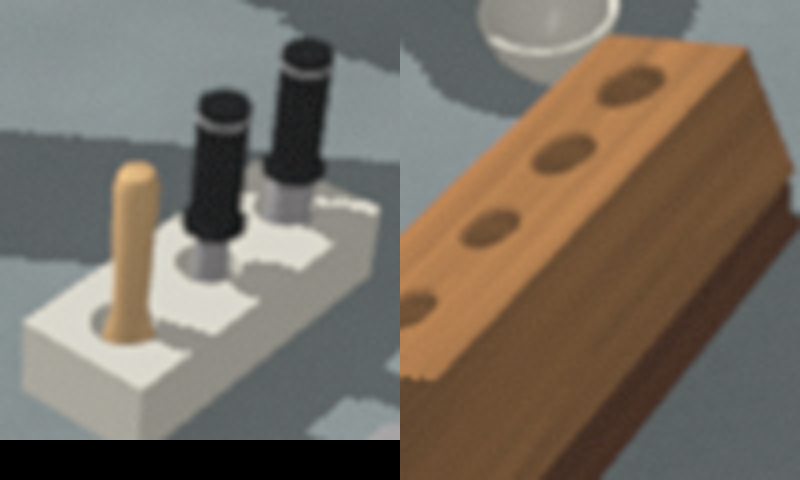

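View pics/c2.png

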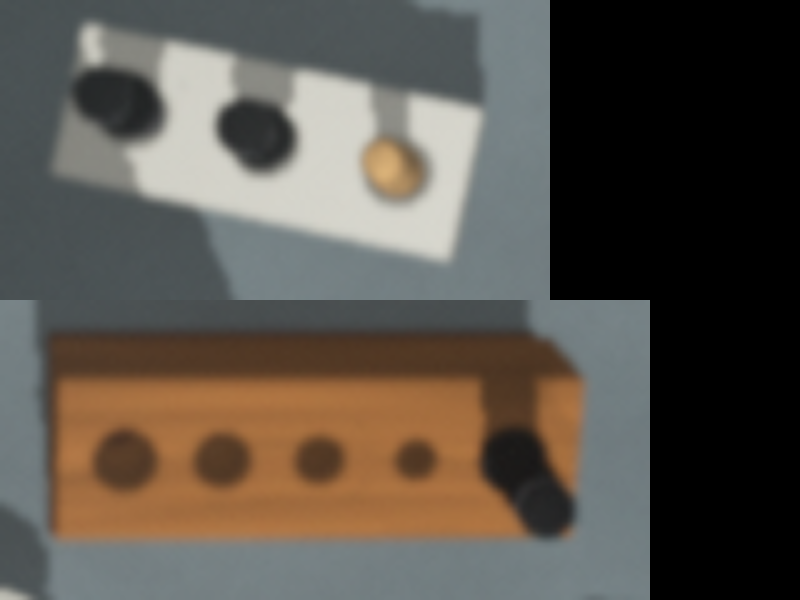

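The crops settle which is which: the middle corer has the thin shaft (20 mm), and the one at the +y end has the thick shaft (28 mm). The open holes are clear dark discs in both views. Next I measure them precisely.

```bash
cat > h.py <<'E'
import cv2,numpy as np
from scipy.optimize import minimize
from scipy.spatial.transform import Rotation as R
from rig import readout, capture, camera_model, bot
np.set_printoptions(precision=4,suppress=True)
def proj(c,P):
    m=camera_model(c);T=np.linalg.inv(m["pose"]);q=np.atleast_2d(P)@T[:3,:3].T+T[:3,3]
    s=np.c_[q[:,0]/-q[:,2],-q[:,1]/-q[:,2]];s=s*(1+m["k1"]*(s**2).sum(1,keepdims=True))
    K=m["camera_matrix"];return s@K[:2,:2].T+K[:2,2]
def at_z(c,uv,z):
    m=camera_model(c);K=m["camera_matrix"];d=(np.asarray(uv,float)-K[:2,2])/K[0,0];s=d.copy()
    for _ in range(20): s=d/(1+m["k1"]*(s@s))
    v=m["pose"][:3,:3]@np.array([s[0],-s[1],-1]);o=m["pose"][:3,3];return o+v*(z-o[2])/v[2]
def to(pos,z,y):
    "shift (cm, tool axes now) and turn (deg, tool axes) from measured pose to target"
    s=readout.read_state();M=np.array(s["tcp_rot"]);z=np.array(z)/np.linalg.norm(z)
    y=np.array(y,float);y-=z*(y@z);y/=np.linalg.norm(y);T=np.c_[np.cross(y,z),y,z]
    d=np.array(pos)-s["position"]
    print("shift now-axes",M.T@d*100,"turn",R.from_matrix(M.T@T).as_rotvec(degrees=True),"shift target-axes",T.T@d*100)
    print("state t",s["time_s"],s["position"],"F",s["force"],"open",s["opening"])
    print("z",M[:,2],"y",M[:,1],"q",s["joint_positions"])
def cyl(tip,ax,segs):
    ax=ax/np.linalg.norm(ax);e=np.cross(ax,[0,1,0]);e/=np.linalg.norm(e);f=np.cross(ax,e);t=np.linspace(0,2*np.pi,24,endpoint=False)[:,None]
    return [np.vstack([tip+ax*z+r*(np.cos(t)*e+np.sin(t)*f) for z in zz]) for r,zz in segs]
SEG=[(.019,(.068,.074)),(.015,(.074,.150))]
def sil(c,parts,S=4):
    im=np.zeros((420*S,560*S),np.uint8)
    for p in parts:
        h=cv2.convexHull(((proj(c,p)+.5)*S-.5).astype(np.float32)).round().astype(np.int32);cv2.fillConvexPoly(im,h,1)
    return im
E
cat > m.py <<'E'
from h import *
I={c:cv2.imread(f"pics/{c}0.png") for c in("scene","top")}
# holes
res={}
for c,roi in(("scene",(170,215,270,310)),("top",(318,222,402,252))):
    x0,y0,x1,y1=roi;r=I[c][y0:y1,x0:x1].astype(int)
    big=cv2.resize(I[c][y0:y1,x0:x1],None,fx=4,fy=4,interpolation=2)
    wood=(big[...,2]>115)&(big[...,2].astype(int)-big[...,0]>40)
    m=(~wood).astype(np.uint8);n,l,st,ce=cv2.connectedComponentsWithStats(m)
    H,W=m.shape;k=[i for i in range(1,n) if 150<st[i,4]<4000 and st[i,0]>0 and st[i,1]>0 and st[i,0]+st[i,2]<W and st[i,1]+st[i,3]<H]
    for i in k:
        uv=(ce[i]+.5)/4-.5+[x0,y0];print(c,st[i,4],uv,at_z(c,uv,.092))
# corers
for nm,g in(("20",(.583,.192)),("28",(.602,.262))):
    def masks(c):
        b=I[c].max(2)<(62 if c=="scene" else 62);return b
    D={}
    for c in I:
        tgt=(cv2.resize(I[c],None,fx=4,fy=4,interpolation=2).max(2)<58).astype(np.uint8)
        tgt=cv2.morphologyEx(tgt,cv2.MORPH_CLOSE,np.ones((13,13)))
        win=cv2.dilate(sil(c,cyl(np.array([*g,.01]),np.array([0,0,1.]),SEG)),np.ones((41,41)))
        n,l=cv2.connectedComponents(tgt&win);k=np.bincount(l.ravel())[1:].argmax()+1
        D[c]=(l==k);print(nm,c,D[c].sum())
    def cost(p):
        return sum(np.sum((sil(c,cyl(np.array([p[0]-.11*p[2],p[1]-.11*p[3],.01]),np.array([p[2],p[3],1]),SEG))>0)^D[c])/D[c].sum() for c in D)
    s0=np.array([*g,0,0]);o=minimize(cost,s0,method="Nelder-Mead",options=dict(initial_simplex=np.vstack([s0]+[s0+np.eye(4)[i]*[.006,.006,.06,.06] for i in range(4)])))
    print(nm,"mid xy,tilt",o.x,o.fun)
E
python3 m.py
```

```text
scene 1294 [227.4274 236.2087] [ 0.5111 -0.0805  0.092 ]
scene 1130 [210.6653 253.335 ] [ 0.5128 -0.1327  0.092 ]
scene 844 [192.423  271.9911] [ 0.5145 -0.1847  0.092 ]
top 1811 [334.5424 236.6326] [ 0.513  -0.0795  0.092 ]
top 1348 [354.0067 236.6031] [ 0.5142 -0.1314  0.092 ]
top 996 [373.4714 236.5186] [ 0.5156 -0.1835  0.092 ]
top 672 [392.7574 236.5346] [ 0.5166 -0.2354  0.092 ]
20 scene 6769
20 top 1769
20 mid xy,tilt [ 0.5842  0.1973 -0.0273 -0.1119] 0.744705041045614
28 scene 6461
28 top 2318
28 mid xy,tilt [ 0.6003  0.2707 -0.0251 -0.1023] 0.5394869382218845
```

Run:
```python
from h import *
I={c:cv2.imread(f"pics/{c}0.png").max(2) for c in("scene","top")}
print(I["top"][192:218:2,192:244:2]);print(I["scene"][146:186:3,316:362:2])
for c in I:
    o=cv2.cvtColor(cv2.resize(I[c],None,fx=4,fy=4,interpolation=2),cv2.COLOR_GRAY2BGR)
    for g in((.583,.192),(.602,.262)):
        k,_=cv2.findContours(sil(c,cyl(np.array([*g,.01]),np.array([0,0,1.]),SEG)),0,1);cv2.drawContours(o,k,-1,(0,0,255),1)
    I[c]=o
a=I["scene"][500:900,1140:1540];b=I["top"][720:920,740:1000]
w=np.zeros((400,800,3),np.uint8);w[:,:400]=a;w[:200,410:670]=b;cv2.imwrite("pics/c3.png",w)
```

```text
[[ 84  95 132 161 138 120 127 130 134 138 181 207 208 208 208 208 203 172
  131 123 116 108  99  95  94  90]
 [ 84  95  87  64  57  60  70  86 110 134 187 208 208 209 208 208 207 165
  138 138 137 135 132 141 166 157]
 [ 83  75  48  42  43  42  43  44  53 104 183 207 205 208 209 208 208 170
  140 138 138 139 139 163 207 208]
 [ 84  69  42  42  42  43  45  42  37  61 159 205 207 209 209 209 208 182
  131 130 133 136 138 165 209 211]
 [ 91  90  47  42  43  44  45  43  38  45 115 197 209 210 210 207 179 122
   69  71  87 103 133 182 210 211]
 [101 115  74  49  45  49  51  42  38  47 100 190 209 209 210 194  99  49
   47  46  49  52  98 190 210 211]
 [110 131 118  97  67  56  49  40  43  63 117 196 209 210 208 177  65  46
   46  47  47  48  51 134 204 212]
 [117 133 134 130 105  66  54  56  71 100 160 205 210 210 209 181  68  46
   47  48  48  54  43  87 193 212]
 [124 134 135 135 132 117 110 124 141 170 200 209 209 210 209 198 117  55
   48  49  50  52  43  86 190 212]
 [129 134 135 136 136 135 146 185 199 206 209 210 209 209 210 210 189 121
   67  57  50  45  54 117 196 212]
 [131 135 
[... 976 characters left out ...]
 31  43 116 128 128]
 [ 99 100 100  88  41  35  35  33  34  28 102 146 109  35  36  33  31  33
   34  33  72 102 100]
 [100  98 100  83  40  32  32  32  30  30 112 146 145 134  77  44  37  37
   49  97 116 100 102]
 [102 101 102  80  31  31  35  31  31  53 168 183 146 153 134 116 114 113
  115 151 149 145 144]
 [100 101  96  60  35  32  31  30  31  71 206 178 144 146 126 113 115 114
  132 171 186 186 185]
 [111 167 128  33  34  34  31  35  32  28 130 213 173 144 123 111 110 108
  119 142 142 144 145]
 [220 221 182  53  32  39  34  34  28  32 154 220 220 219 218 209 213 207
  189 154 144 143 144]
 [219 219 220 207 128  72  65  63 136 201 221 218 217 219 217 218 218 218
  218 220 207 163 142]]
```

View pics/c3.png

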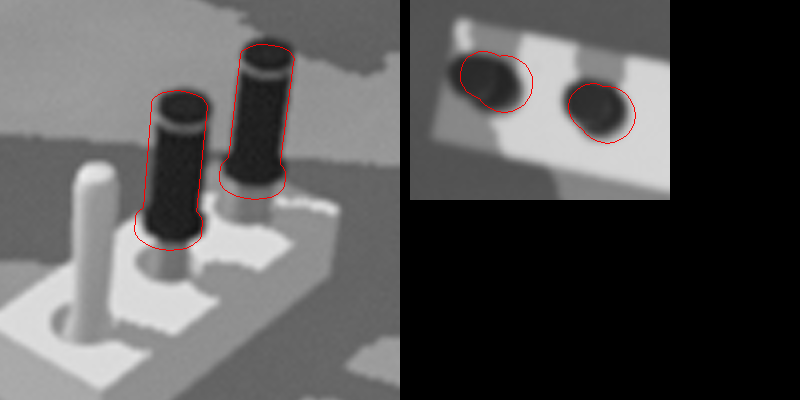

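The outlines lie close to both corers, which lean slightly. The threshold was too strict, so I refit.

```bash
sed -i 's/max(2)<58)/max(2)<(80 if c=="scene" or nm=="20" else 70))/; s/ones((41,41))/ones((61,61))/' m.py; sed -i 's/        n,l=cv2.conn/        tgt=cv2.morphologyEx(tgt,cv2.MORPH_OPEN,np.ones((9,9)));n,l=cv2.conn/' m.py; sed -i 's/    def cost/    SS={c:D[c].sum() for c in D}\n    def cost/; s/+s0+/+s0+/' m.py
cat >> m.py <<'E'
    for c in D: print(c,np.sum((sil(c,cyl(np.array([o.x[0]-.11*o.x[2],o.x[1]-.11*o.x[3],.01]),np.array([o.x[2],o.x[3],1]),SEG))>0)^D[c])/D[c].sum())
E
python3 m.py | grep -v "0.092"
python3 - <<'E'
from h import *
to([.583,.193,.26],[0,0,-1],[1,0,0])
E
```

```text
20 scene 7584
20 top 2231
20 mid xy,tilt [ 0.585   0.1964 -0.0141 -0.088 ] 0.3967157851486628
scene 0.17708333333333334
top 0.21963245181532945
28 scene 7277
28 top 2657
28 mid xy,tilt [ 0.6002  0.2707 -0.0094 -0.0681] 0.3372584799505187
scene 0.15171086986395493
top 0.18554761008656379
shift now-axes [-49.7528 -26.4948  -3.7439] turn [ 0.0002 -0.0004 72.4237] shift target-axes [-40.282   39.4294  -3.7436]
state t 1.7 [0.1887 0.5958 0.2226] F [0.5971 0.4012 0.5964] open 1.0011570887103138
z [-0.  0. -1.] y [0.302  0.9533 0.    ] q [ 62.1958  30.2231  82.0855   0.0003  67.691  -10.228 ]
```

```bash
cat >> h.py <<'E'
def plan(pos,z,y,n,prof=None):
    s=readout.read_state();M=np.array(s["tcp_rot"]);p=np.array(s["position"]);z=np.array(z)/np.linalg.norm(z)
    y=np.array(y,float);y-=z*(y@z);y/=np.linalg.norm(y);T=np.c_[np.cross(y,z),y,z]
    w=R.from_matrix(M.T@T).as_rotvec();d=(np.array(pos)-p)
    print("t",s["time_s"],"pos",p,"z",M[:,2],"F",s["force"],"open",round(s["opening"],3),"total",np.linalg.norm(d),np.degrees(w))
    dt=np.diff(prof) if prof is not None else np.ones(n)/n
    for a in dt:
        r=np.r_[np.degrees(w*a),M.T@d*a*100].round(2);print((r+0).tolist());M=M@R.from_rotvec(w*a).as_matrix()
E
python3 - <<'E'
from h import *
plan([.599,.265,.205],[.01,.07,-1],[1,0,0],15)
E
```

```text
t 1.7 pos [0.1887 0.5958 0.2226] z [-0.  0. -1.] F [0.5971 0.4012 0.5964] open 1.001 total 0.5273436516779664 [-3.0236  3.0948 72.4119]
[-0.2, 0.21, 4.83, -3.27, -1.28, 0.12]
[-0.2, 0.21, 4.83, -3.37, -1.0, 0.1]
[-0.2, 0.21, 4.83, -3.44, -0.71, 0.09]
[-0.2, 0.21, 4.83, -3.49, -0.42, 0.07]
[-0.2, 0.21, 4.83, -3.51, -0.12, 0.06]
[-0.2, 0.21, 4.83, -3.51, 0.17, 0.05]
[-0.2, 0.21, 4.83, -3.48, 0.47, 0.03]
[-0.2, 0.21, 4.83, -3.43, 0.76, 0.02]
[-0.2, 0.21, 4.83, -3.36, 1.05, 0.01]
[-0.2, 0.21, 4.83, -3.26, 1.32, 0.01]
[-0.2, 0.21, 4.83, -3.13, 1.59, 0.0]
[-0.2, 0.21, 4.83, -2.99, 1.85, 0.0]
[-0.2, 0.21, 4.83, -2.82, 2.1, -0.01]
[-0.2, 0.21, 4.83, -2.64, 2.33, -0.01]
[-0.2, 0.21, 4.83, -2.43, 2.54, -0.01]
```

Emit:
send_rows(moves=[[[-0.2, 0.2, 4.83, -3.27, -1.28, 0.12, 1], [-0.2, 0.2, 4.83, -3.37, -1.0, 0.1, 1], [-0.2, 0.2, 4.83, -3.44, -0.71, 0.09, 1], [-0.2, 0.2, 4.83, -3.49, -0.42, 0.07, 1], [-0.2, 0.2, 4.83, -3.51, -0.12, 0.06, 1]]])

```text
time_s: 2.2
position: [0.3263, 0.4847, 0.2168]
tcp_rot: [[-0.744, 0.668, -0.006], [0.668, 0.744, 0.024], [0.021, 0.014, -1.0]]
force: [0.2, 0.7, 0.2]
opening: 1.002
```

Emit:
send_rows(moves=[[[-0.2, 0.2, 4.83, -3.51, 0.17, 0.05, 1], [-0.2, 0.2, 4.83, -3.48, 0.47, 0.03, 1], [-0.2, 0.2, 4.83, -3.43, 0.76, 0.02, 1], [-0.2, 0.2, 4.83, -3.36, 1.05, 0.01, 1], [-0.2, 0.2, 4.83, -3.26, 1.32, 0.01, 1]]])

```text
time_s: 2.7
position: [0.4632, 0.3742, 0.2111]
tcp_rot: [[-0.405, 0.914, -0.002], [0.913, 0.405, 0.048], [0.045, 0.017, -0.999]]
force: [0.6, -0.2, -0.6]
opening: 0.995
```

Emit:
send_rows(moves=[[[-0.2, 0.2, 4.83, -3.13, 1.59, 0, 1], [-0.2, 0.2, 4.83, -2.99, 1.85, 0, 1], [-0.2, 0.2, 4.83, -2.82, 2.1, 0, 1], [-0.2, 0.2, 4.83, -2.64, 2.33, 0, 1], [-0.2, 0.2, 4.83, -2.43, 2.54, 0, 1]]])

```text
time_s: 3.2
position: [0.5999, 0.2638, 0.205]
tcp_rot: [[0.004, 1.0, 0.011], [0.998, -0.005, 0.069], [0.069, 0.011, -0.998]]
force: [0.2, 0.4, -0.7]
opening: 0.998
```

Run:
```python
from h import *
plan([.600,.2713,.111],[.01,.07,-1],[1,0,0],5)
```

```text
t 3.2 pos [0.5999 0.2638 0.205 ] z [ 0.0109  0.0685 -0.9976] F [ 0.1681  0.3539 -0.7383] open 0.998 total 0.09429903358249836 [ 0.0515  0.0738 -0.2455]
[0.01, 0.01, -0.05, 0.02, -0.02, 1.89]
[0.01, 0.01, -0.05, 0.02, -0.02, 1.89]
[0.01, 0.01, -0.05, 0.02, -0.02, 1.89]
[0.01, 0.01, -0.05, 0.02, -0.02, 1.89]
[0.01, 0.01, -0.05, 0.02, -0.02, 1.89]
```

Emit:
send_rows(moves=[[[0, 0, 0, 0.02, -0.02, 1.9, 1], [0, 0, 0, 0.02, -0.02, 1.9, 1], [0, 0, 0, 0.02, -0.02, 1.9, 1], [0, 0, 0, 0.02, -0.02, 1.9, 1], [0, 0, 0, 0.02, -0.02, 1.9, 1]]])

```text
time_s: 3.7
position: [0.599, 0.2723, 0.1095]
tcp_rot: [[0.001, 1.0, 0.011], [0.998, -0.002, 0.068], [0.068, 0.011, -0.998]]
force: [-0.2, 0.4, -0.1]
opening: 1.004
```

Emit:
send_rows(moves=[[[0, 0, 0, 0, 0, 0, -1], [0, 0, 0, 0, 0, 0, -1], [0, 0, 0, 0, 0, 0, -1], [0, 0, 0, 0, 0, 0, -1], [0, 0, 0, 0, 0, 0, -1]]])

```text
time_s: 4.2
position: [0.5994, 0.2725, 0.1114]
tcp_rot: [[0.001, 1.0, 0.012], [0.998, -0.001, 0.069], [0.069, 0.012, -0.998]]
force: [-0.3, 1.2, 0.2]
opening: 0.626
```

Emit:
send_rows(moves=[[[0, 0, 0, 0, 0, 0, -1], [0, 0, 0, 0, 0, 0, -1], [0, 0, 0, 0, 0, 0, -1], [0, 0, 0, 0, 0, 0, -1], [0, 0, 0, 0, 0, 0, -1]]])

```text
time_s: 4.7
position: [0.5989, 0.2724, 0.1104]
tcp_rot: [[0.001, 1.0, 0.011], [0.998, -0.001, 0.068], [0.068, 0.011, -0.998]]
force: [-0.4, -0.1, 0.1]
opening: 0.338
```

Emit:
send_rows(moves=[[[0, 0, 0, 0, 0, -1.5, -1], [0, 0, 0, 0, 0, -3.5, -1], [0, 0, 0, 0, 0, -4.5, -1], [0, 0, 0, 0, 0, -5, -1], [0, 0, 0, 0, 0, -4.5, -1]]])

```text
time_s: 5.2
position: [0.5967, 0.2591, 0.303]
tcp_rot: [[0.001, 1.0, 0.012], [0.998, -0.001, 0.069], [0.069, 0.012, -0.998]]
force: [1.2, -0.3, -0.8]
opening: 0.336
```

Run:
```python
from h import *
plan([.4619,-.1334,.2339],[.3419,.0089,-.9397],[1,.026,0],15,np.r_[0,.04,.1,.17,.25,.33,.41,.49,.57,.65,.73,.81,.88,.94,.98,1])
```

```text
t 5.2 pos [0.5967 0.2591 0.303 ] z [ 0.0121  0.0686 -0.9976] F [ 1.1618 -0.3298 -0.8064] open 0.336 total 0.4207602292597146 [-19.25   -3.61   -2.216]
[-0.77, -0.14, -0.09, -1.59, -0.54, 0.16]
[-1.16, -0.22, -0.13, -2.38, -0.82, 0.24]
[-1.35, -0.25, -0.16, -2.77, -0.97, 0.27]
[-1.54, -0.29, -0.18, -3.16, -1.12, 0.29]
[-1.54, -0.29, -0.18, -3.16, -1.14, 0.28]
[-1.54, -0.29, -0.18, -3.15, -1.15, 0.27]
[-1.54, -0.29, -0.18, -3.15, -1.17, 0.25]
[-1.54, -0.29, -0.18, -3.14, -1.19, 0.23]
[-1.54, -0.29, -0.18, -3.14, -1.2, 0.22]
[-1.54, -0.29, -0.18, -3.13, -1.22, 0.2]
[-1.54, -0.29, -0.18, -3.13, -1.23, 0.18]
[-1.35, -0.25, -0.16, -2.73, -1.09, 0.15]
[-1.16, -0.22, -0.13, -2.34, -0.94, 0.11]
[-0.77, -0.14, -0.09, -1.56, -0.63, 0.07]
[-0.39, -0.07, -0.04, -0.78, -0.32, 0.03]
```

Emit:
send_rows(moves=[[[-0.77, -0.14, -0.09, -1.59, -0.54, 0.16, -1], [-1.16, -0.22, -0.13, -2.38, -0.82, 0.24, -1], [-1.35, -0.25, -0.16, -2.77, -0.97, 0.27, -1], [-1.54, -0.29, -0.18, -3.16, -1.12, 0.29, -1], [-1.54, -0.29, -0.18, -3.16, -1.14, 0.28, -1]]])

```text
time_s: 5.7
position: [0.5515, 0.1287, 0.2778]
tcp_rot: [[-0.012, 0.992, 0.123], [0.999, 0.006, 0.047], [0.046, 0.124, -0.991]]
force: [0.4, 0.8, -1.7]
opening: 0.339
```

Emit:
send_rows(moves=[[[-1.54, -0.29, -0.18, -3.15, -1.15, 0.27, -1], [-1.54, -0.29, -0.18, -3.15, -1.17, 0.25, -1], [-1.54, -0.29, -0.18, -3.14, -1.19, 0.23, -1], [-1.54, -0.29, -0.18, -3.14, -1.2, 0.22, -1], [-1.54, -0.29, -0.18, -3.13, -1.22, 0.2, -1]]])

```text
time_s: 6.2
position: [0.4976, -0.0284, 0.2503]
tcp_rot: [[-0.022, 0.967, 0.256], [1.0, 0.017, 0.023], [0.018, 0.256, -0.966]]
force: [-0.5, -0.9, -0.8]
opening: 0.34
```

Emit:
send_rows(moves=[[[-1.54, -0.29, -0.18, -3.13, -1.23, 0.18, -1], [-1.35, -0.25, -0.16, -2.73, -1.09, 0.15, -1], [-1.16, -0.22, -0.13, -2.34, -0.94, 0.11, -1], [-0.77, -0.14, -0.09, -1.56, -0.63, 0.07, -1], [-0.39, -0.07, -0.04, -0.78, -0.32, 0.03, -1]]])

```text
time_s: 6.7
position: [0.4614, -0.1349, 0.2316]
tcp_rot: [[-0.025, 0.94, 0.342], [1.0, 0.023, 0.008], [-0.001, 0.342, -0.94]]
force: [-0.0, 0.5, -0.9]
opening: 0.338
```

Emit:
send_rows(moves=[[[0, 0, 0, 0, 0, 0, -1], [0, 0, 0, 0, 0, 0, -1], [0, 0, 0, 0, 0, 0, -1], [0, 0, 0, 0, 0, 0, -1], [0, 0, 0, 0, 0, 0, -1]]])

```text
time_s: 7.2
position: [0.4622, -0.1329, 0.2312]
tcp_rot: [[-0.028, 0.94, 0.341], [1.0, 0.026, 0.009], [-0.0, 0.341, -0.94]]
force: [0.5, -0.2, -0.1]
opening: 0.337
```

Run:
```python
from h import *
s=readout.read_state();print(s["position"],s["tcp_rot"],s["force"],s["opening"])
W=[]
a=-np.array(s["tcp_rot"])[:,2];tip=s["position"]-.101*a
FULL=[(.014,(.005,.068)),(.011,(0,.005))]+SEG[:1]
for c,x,y in(("scene",110,150),("top",290,170)):
    im=capture(c);cv2.imwrite(f"pics/{c}_h28.png",im)
    o=cv2.resize(im,None,fx=4,fy=4,interpolation=2)
    for q in cyl(tip,a,FULL):
        k=cv2.convexHull(((proj(c,q)+.5)*4-.5).astype(np.float32)).astype(np.int32);cv2.polylines(o,[k],True,(0,0,255),1)
    u=proj(c,[[.5135,-.1321,.092]])[0];x,y=int(u[0])-50,int(u[1])-100 if c=="scene" else int(u[1])-60
    W.append(o[y*4:y*4+600,x*4:x*4+400])
    print(c,x,y)
w=np.zeros((600,800,3),np.uint8)
for i,v in enumerate(W): w[:v.shape[0],400*i:400*i+v.shape[1]]=v
cv2.imwrite("pics/c4.png",w)
```

```text
[ 0.4622 -0.1329  0.2312] [[-0.0276  0.9397  0.341 ]
 [ 0.9996  0.0261  0.0091]
 [-0.0004  0.3411 -0.94  ]] [ 0.5414 -0.2028 -0.0588] 0.336761069673217
scene 161 153
top 304 176
```

View pics/c4.png

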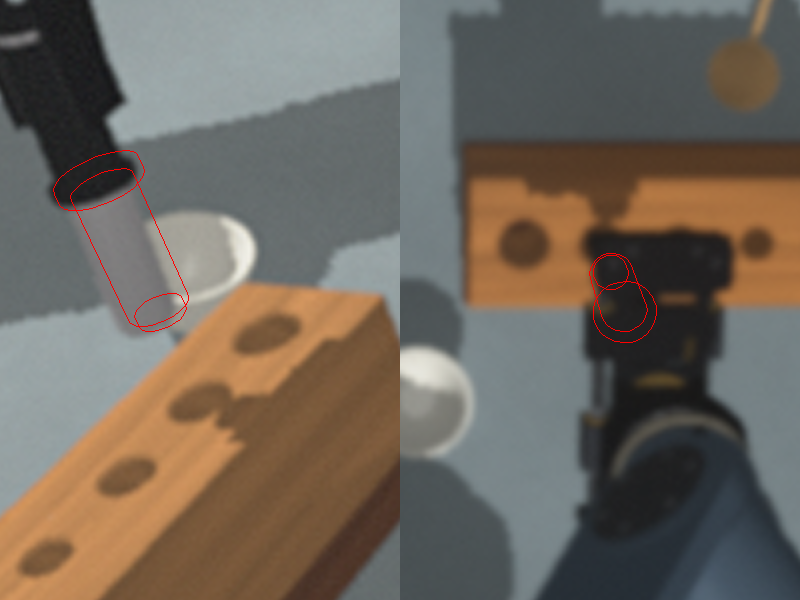

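In the scene view the corer hangs slightly to the left of the assumed pose, with its tip at about (140,325) in the crop against an expected (160,310). The top view is blocked by the arm. I take a closer, contrast-stretched crop to get its lean and offset in the grip.

Run:
```python
import cv2,numpy as np
im=cv2.imread("pics/scene_h28.png")[170:245,155:255]
o=cv2.resize(im,(800,600),interpolation=2);o=np.clip(o.astype(float)*1.3,0,255)
for i in range(0,800,100): o[:8,i]=(0,0,255)
for i in range(0,600,100): o[i,:8]=(0,0,255)
cv2.imwrite("pics/c5.png",o)
```

```text
[ WARN:0@0.074] global loadsave.cpp:1063 imwrite_ Unsupported depth image for selected encoder is fallbacked to CV_8U.
```

View pics/c5.png

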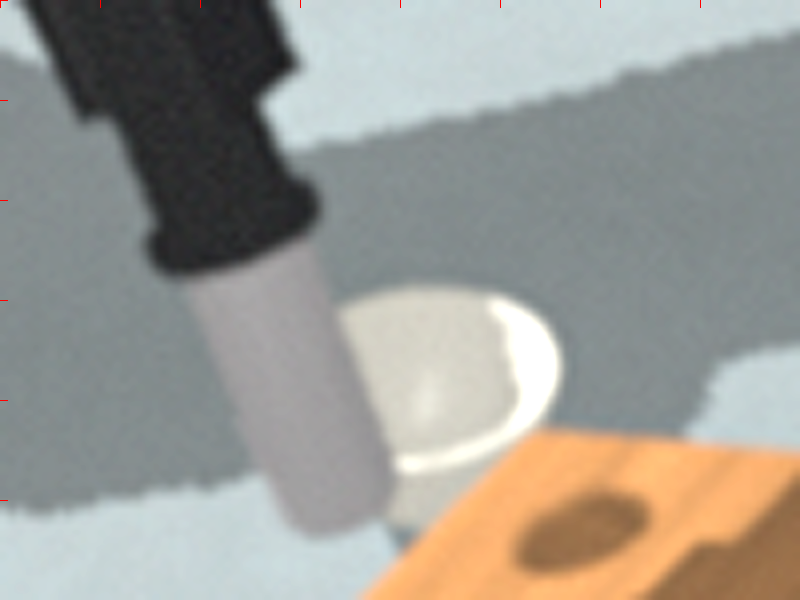

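```bash
cat > fit.py <<'E'
from h import *
from scipy.optimize import least_squares
def fit(ox,oy,sc,sh,co,r,tip_s=.101,tcp=None,M=None):
    "clicked points on shaft outline sh and collar outline co -> x offset, z slip, lean about tool y"
    S=8
    f=lambda P:((np.array(P)+.5)/sc-.5+[ox,oy])
    s=readout.read_state();M=np.array(s["tcp_rot"]);p=s["position"]
    def pose(q):
        a=-(M@R.from_euler("y",q[2]).as_matrix())[:,2];g=p-.019*M[:,2]+M[:,0]*q[0] # grasp pt
        return g-a*(tip_s+.019+q[1]),a
    def res(q):
        t,a=pose(q);o=[]
        A=cyl(t,a,[(r,(.005,.068)),(r-.003,(0,.005)),(.019,(.068,.074))])
        for pts,parts in((sh,A[:2]),(co,A[2:])):
            h=cv2.convexHull(proj("scene",np.vstack(parts)).astype(np.float32))
            o+=[cv2.pointPolygonTest(h,tuple(map(float,u)),True) for u in f(pts)]
        return o
    o=least_squares(res,[0,0,0],diff_step=1e-3,x_scale=[.003,.003,.05],max_nfev=300)
    b=min((least_squares(res,[x,0,l],x_scale=[.003,.003,.05],method="trf",diff_step=None) for x in(-.006,0.0001,.006) for l in(-.08,.0001,.08)),key=lambda o:o.cost)
    o=min(o,b,key=lambda o:o.cost)
    print("xoff,slip mm",o.x[:2]*1e3,"lean deg",np.degrees(o.x[2]),"res px",np.array(o.fun).round(2))
    t,a=pose(o.x);print("tip",t,"axis",a);return o.x
E
python3 - <<'E'
from fit import *
fit(155,170,8,[(192,290),(230,385),(270,480),(335,300),(360,370),(385,440),(318,537),(290,520)],[(148,245),(165,272),(320,190),(225,268)],.014)
E
```

```text
xoff,slip mm [ 1.821  -2.6585] lean deg -4.6648555386074655 res px [ 0.22  0.31  0.63  0.32  0.45  0.58 -0.28  0.33  0.23  0.03  0.29  0.03]
tip [ 0.4958 -0.1399  0.139 ] axis [-0.342   0.0723  0.9369]
```

```bash
cat >> h.py <<'E'
def held(mouth,h,xo,slip,lean,n,row=None,prof=None):
    a=np.array([-.3419,-.0089,.9397]);z=-a;y=np.array([1,.026,0]);y=y-z*(y@z);y/=np.linalg.norm(y);D=np.c_[np.cross(y,z),y,z]
    T=D@R.from_euler("y",-lean,degrees=True).as_matrix()
    p=np.array(mouth)+a*(h+.120+slip)-T[:,0]*xo+.019*T[:,2]
    plan(p,T[:,2],T[:,1],n,prof)
    s=readout.read_state();M=np.array(s["tcp_rot"])@R.from_euler("y",lean,degrees=True).as_matrix();P=s["position"]
    t=P-.019*np.array(s["tcp_rot"])[:,2]+np.array(s["tcp_rot"])[:,0]*xo+M[:,2]*(.120+slip)
    e=D.T@(t-np.array(mouth))*1e3;print("tip in hole frame mm: x(-ish row)",e[0],"y(uphill)",e[1],"depth",e[2],"axis err deg",np.degrees(np.arccos(min(1,M[:,2]@z))))
    print("push force along axis",s["force"]@a,"row",s["force"]@D[:,0],"uphill",s["force"]@D[:,1],"moment",s["moment"])
    print("down axis in tool axes", np.array(s["tcp_rot"]).T@z)
E
python3 - <<'E'
from h import *
held([.5133,-.1323,.092],.010,.0018,-.0027,-4.66,5)
E
```

```text
t 7.3 pos [ 0.4622 -0.133   0.2311] z [ 0.3409  0.0091 -0.9401] F [ 0.1926  0.4012 -0.4522] open 0.339 total 0.039973173921964464 [-0.0644  4.6489  0.0734]
[-0.01, 0.93, 0.01, -0.02, 0.01, 0.8]
[-0.01, 0.93, 0.01, -0.03, 0.01, 0.8]
[-0.01, 0.93, 0.01, -0.04, 0.01, 0.8]
[-0.01, 0.93, 0.01, -0.06, 0.01, 0.8]
[-0.01, 0.93, 0.01, -0.07, 0.01, 0.8]
tip in hole frame mm: x(-ish row) -7.128569725271708 y(uphill) -0.5829724304925922 depth -50.265254690764614 axis err deg 4.645413182223651
push force along axis -0.49438236567584687 row 0.39604489498155054 uphill 0.03605018367048278 moment [-0.0407  0.3085 -0.0118]
down axis in tool axes [-0.0002  0.0011  1.    ]
```

Emit:
send_rows(moves=[[[0, 0.93, 0, -0.02, 0.01, 0.8, -1], [0, 0.93, 0, -0.03, 0.01, 0.8, -1], [0, 0.93, 0, -0.04, 0.01, 0.8, -1], [0, 0.93, 0, -0.06, 0.01, 0.8, -1], [0, 0.93, 0, -0.07, 0.01, 0.8, -1]]])

```text
time_s: 7.8
position: [0.4764, -0.1339, 0.1932]
tcp_rot: [[-0.055, 0.94, 0.338], [0.996, 0.025, 0.09], [0.076, 0.341, -0.937]]
force: [-0.1, 0.1, -1.7]
opening: 0.34
```

Run:
```python
from h import *
held([.5133,-.1323,.092],-.030,.0018,-.0027,-4.66,5)
im=capture("scene");cv2.imwrite("pics/scene_h28b.png",im)
cv2.imwrite("pics/c6.png",cv2.resize(im[190:265,165:265],(800,600),interpolation=2))
```

```text
t 7.8 pos [ 0.4764 -0.1339  0.1932] z [ 0.3377  0.0905 -0.9369] F [-0.1165  0.1217 -1.6632] open 0.34 total 0.039528784246095766 [-0.057  -0.0247  0.0477]
[-0.01, 0.0, 0.01, -0.06, 0.0, 0.79]
[-0.01, 0.0, 0.01, -0.06, 0.0, 0.79]
[-0.01, 0.0, 0.01, -0.06, 0.0, 0.79]
[-0.01, 0.0, 0.01, -0.06, 0.0, 0.79]
[-0.01, 0.0, 0.01, -0.06, 0.0, 0.79]
tip in hole frame mm: x(-ish row) -0.36141334074629294 y(uphill) -0.12274243165732045 depth -9.527292989552956 axis err deg 0.0
push force along axis -1.5241295036587021 row 0.12465495763145558 uphill -0.6752635555098184 moment [-0.1084  0.3493  0.0239]
down axis in tool axes [-0.0817  0.0009  0.9967]
```

View pics/c6.png

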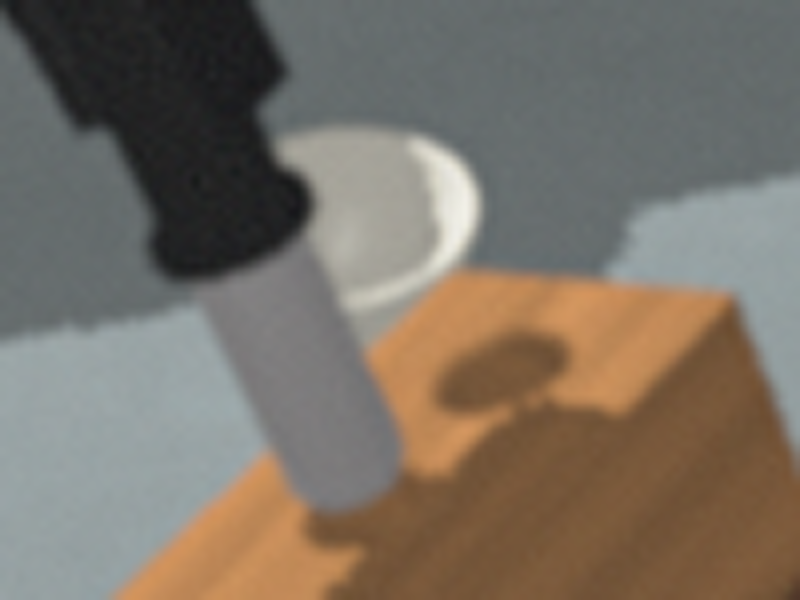

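The tip sits over the 28 mm hole, and extending its axis by 10 mm lands at about (361,520) in the crop, against the hole centre at (365,506). I'll insert slowly.

Emit:
send_rows(moves=[[[0, 0, 0, -0.05, 0, 0.6, -1], [0, 0, 0, -0.05, 0, 0.6, -1], [0, 0, 0, -0.05, 0, 0.6, -1], [0, 0, 0, -0.05, 0, 0.6, -1], [0, 0, 0, -0.05, 0, 0.6, -1]]])

```text
time_s: 8.35
position: [0.4864, -0.1333, 0.1648]
tcp_rot: [[-0.054, 0.94, 0.337], [0.996, 0.025, 0.09], [0.077, 0.341, -0.937]]
force: [-0.9, 1.5, -0.1]
opening: 0.334
```

Run:
```python
from h import *
held([.5133,-.1323,.092],-.040,.0018,-.0027,-4.66,5)
```

```text
t 8.35 pos [ 0.4864 -0.1333  0.1648] z [ 0.3373  0.0904 -0.9371] F [-0.9144  1.4741 -0.0514] open 0.334 total 0.019363856442343605 [-0.0838 -0.0219  0.0346]
[-0.02, 0.0, 0.01, -0.03, 0.01, 0.39]
[-0.02, 0.0, 0.01, -0.03, 0.01, 0.39]
[-0.02, 0.0, 0.01, -0.03, 0.01, 0.39]
[-0.02, 0.0, 0.01, -0.03, 0.01, 0.39]
[-0.02, 0.0, 0.01, -0.03, 0.01, 0.39]
tip in hole frame mm: x(-ish row) -0.05647306974688286 y(uphill) -0.5198394658419934 depth 20.639719797347574 axis err deg 0.0
push force along axis 0.2511620651634587 row 1.4973730595789358 uphill -0.8405379897411859 moment [0.0478 0.3424 0.041 ]
down axis in tool axes [-0.0816  0.0014  0.9967]
```

It is 20 mm in with hardly any force. Continue through the catch.

Emit:
send_rows(moves=[[[0, 0, 0, -0.04, 0.01, 0.5, -1], [0, 0, 0, -0.04, 0.01, 0.5, -1], [0, 0, 0, -0.04, 0.01, 0.5, -1], [0, 0, 0, -0.04, 0, 0.5, -1], [0, 0, 0, -0.04, 0, 0.5, -1]]])

```text
time_s: 8.85
position: [0.4946, -0.1328, 0.1414]
tcp_rot: [[-0.055, 0.94, 0.336], [0.996, 0.025, 0.091], [0.077, 0.34, -0.937]]
force: [-5.4, 1.9, 6.3]
opening: 0.337
```

Run:
```python
from h import *
held([.5133,-.1323,.092],-.068,.0018,-.0027,-4.66,5)
```

```text
t 8.85 pos [ 0.4946 -0.1328  0.1414] z [ 0.3364  0.0911 -0.9373] F [-5.366   1.9111  6.2663] open 0.337 total 0.02261676578796041 [-0.1366 -0.0635  0.0438]
[-0.03, -0.01, 0.01, -0.04, 0.02, 0.45]
[-0.03, -0.01, 0.01, -0.04, 0.02, 0.45]
[-0.03, -0.01, 0.01, -0.04, 0.02, 0.45]
[-0.03, -0.01, 0.01, -0.04, 0.01, 0.45]
[-0.03, -0.01, 0.01, -0.04, 0.01, 0.45]
tip in hole frame mm: x(-ish row) 0.342187528971596 y(uphill) -0.9510897440120831 depth 45.395489867363814 axis err deg 0.0
push force along axis 7.706099512245145 row 2.0500458059771787 uphill -2.8508452736111285 moment [0.2944 0.9215 0.1219]
down axis in tool axes [-0.0823  0.0023  0.9966]
```

Emit:
send_rows(moves=[[[0, 0, 0, -0.04, 0.01, 0.4, -1], [0, 0, 0, -0.04, 0.01, 0.4, -1], [0, 0, 0, -0.04, 0, 0.4, -1], [0, 0, 0, -0.04, 0, 0.4, -1], [0, 0, 0, -0.04, 0, 0.4, -1]]])

```text
time_s: 9.35
position: [0.5013, -0.1325, 0.1225]
tcp_rot: [[-0.055, 0.94, 0.336], [0.995, 0.025, 0.092], [0.078, 0.339, -0.937]]
force: [-5.5, 2.5, 6.6]
opening: 0.339
```

Run:
```python
from h import *
held([.5133,-.1323,.092],-.068,.0018,-.0027,-4.66,5)
```

```text
t 9.35 pos [ 0.5013 -0.1325  0.1225] z [ 0.3359  0.0923 -0.9374] F [-5.4745  2.4686  6.5595] open 0.339 total 0.0027155319331924046 [-0.1604 -0.1301  0.0284]
[-0.03, -0.03, 0.01, -0.01, 0.02, 0.05]
[-0.03, -0.03, 0.01, -0.01, 0.02, 0.05]
[-0.03, -0.03, 0.01, -0.01, 0.02, 0.05]
[-0.03, -0.03, 0.01, -0.01, 0.02, 0.05]
[-0.03, -0.03, 0.01, -0.01, 0.02, 0.05]
tip in hole frame mm: x(-ish row) 0.6325333569653068 y(uphill) -1.0583252358568678 depth 65.43270470902922 axis err deg 0.0770818313046403
push force along axis 8.013749479652208 row 2.610114280875137 uphill -2.8388069949380963 moment [0.5546 0.9107 0.2222]
down axis in tool axes [-0.0835  0.0027  0.9965]
```

Emit:
send_rows(moves=[[[0, 0, 0, -0.01, 0.01, 0.15, -1], [0, 0, 0, -0.01, 0.01, 0.1, -1], [0, 0, 0, -0.01, 0, 0.1, -1], [0, 0, 0, -0.01, 0, 0.1, -1], [0, 0, 0, -0.01, 0, 0.1, -1]]])

```text
time_s: 9.85
position: [0.5022, -0.132, 0.1203]
tcp_rot: [[-0.056, 0.94, 0.338], [0.995, 0.027, 0.092], [0.077, 0.341, -0.937]]
force: [-22.1, 1.5, 38.4]
opening: 0.341
```

Run:
```python
from h import *
held([.5133,-.1323,.092],-.068,.0018,-.0027,-4.66,5)
```

```text
t 9.85 pos [ 0.5022 -0.132   0.1203] z [ 0.3376  0.0918 -0.9368] F [-22.1257   1.4715  38.3849] open 0.341 total 0.0011509907281693243 [-0.0594 -0.103   0.1151]
[-0.01, -0.02, 0.02, -0.02, 0.02, 0.0]
[-0.01, -0.02, 0.02, -0.02, 0.02, 0.0]
[-0.01, -0.02, 0.02, -0.02, 0.02, 0.0]
[-0.01, -0.02, 0.02, -0.02, 0.02, 0.0]
[-0.01, -0.02, 0.02, -0.02, 0.02, 0.0]
tip in hole frame mm: x(-ish row) 1.0028622703352987 y(uphill) -0.8718859421552068 depth 67.84104408776892 axis err deg 0.0
push force along axis 43.62198902285832 row 2.046554757460668 uphill -7.620143805510047 moment [0.5733 1.748  0.4357]
down axis in tool axes [-0.083   0.0009  0.9966]
```

It stopped dead at 67.8 mm depth with 44 N, so it is home. Relax, open, back off along the axis.

Emit:
send_rows(moves=[[[0, 0, 0, 0.01, 0, -0.15, -1], [0, 0, 0, 0.01, 0, -0.1, -1], [0, 0, 0, 0, 0, 0, 1], [0, 0, 0, 0, 0, 0, 1], [0, 0, 0, 0, 0, 0, 1]]])

```text
time_s: 10.35
position: [0.5047, -0.135, 0.1203]
tcp_rot: [[-0.053, 0.939, 0.339], [0.996, 0.025, 0.087], [0.074, 0.343, -0.937]]
force: [0.3, -0.6, -0.2]
opening: 0.527
```

Emit:
send_rows(moves=[[[0, 0, 0, 0, 0, 0, 1], [0, 0, 0, 0, 0, 0, 1], [0, 0, 0, 0, 0, 0, 1], [0, 0, 0, 0, 0, 0, 1], [0, 0, 0, 0, 0, 0, 1]]])

```text
time_s: 10.85
position: [0.5036, -0.1337, 0.1202]
tcp_rot: [[-0.054, 0.94, 0.338], [0.996, 0.025, 0.09], [0.076, 0.341, -0.937]]
force: [-0.7, -0.5, 0.7]
opening: 0.958
```

Emit:
send_rows(moves=[[[0, 0, 0, 0.1, 0, -1.5, 1], [0, 0, 0, 0.3, 0, -3.5, 1], [0, 0, 0, 0.3, 0, -4, 1], [0, 0, 0, 0.3, 0, -4, 1], [0, 0, 0, 0.3, 0, -4, 1]]])

```text
time_s: 11.35
position: [0.4445, -0.1358, 0.2817]
tcp_rot: [[-0.054, 0.94, 0.337], [0.996, 0.025, 0.09], [0.076, 0.34, -0.937]]
force: [0.2, -0.8, -0.6]
opening: 0.999
```

Run:
```python
from h import *
plan([.584,.192,.27],[0,0,-1],[1,0,0],10)
im=capture("scene");cv2.imwrite("pics/scene_h28c.png",im)
o=cv2.resize(im,None,fx=4,fy=4,interpolation=2)
a=np.array([-.3419,-.0089,.9397]);t=np.array([.5133,-.1323,.092])-.068*a
for q in cyl(t,a,SEG): cv2.polylines(o,[cv2.convexHull(((proj("scene",q)+.5)*4-.5).astype(np.float32)).astype(np.int32)],True,(0,0,255),1)
w=np.zeros((480,800,3),np.uint8);w[:,:400]=o[720:1200,640:1040];w[:,400:]=o[480:960,1120:1520]
cv2.imwrite("pics/c7.png",w)
```

```text
t 11.35 pos [ 0.4445 -0.1358  0.2817] z [ 0.337   0.0898 -0.9372] F [ 0.2428 -0.7887 -0.6123] open 0.999 total 0.3564365524329204 [19.8279 -4.8526  2.3033]
[1.98, -0.49, 0.23, 3.18, 1.35, 0.87]
[1.98, -0.49, 0.23, 3.19, 1.37, 0.8]
[1.98, -0.49, 0.23, 3.2, 1.38, 0.73]
[1.98, -0.49, 0.23, 3.22, 1.39, 0.65]
[1.98, -0.49, 0.23, 3.23, 1.4, 0.57]
[1.98, -0.49, 0.23, 3.24, 1.41, 0.5]
[1.98, -0.49, 0.23, 3.25, 1.41, 0.42]
[1.98, -0.49, 0.23, 3.25, 1.41, 0.35]
[1.98, -0.49, 0.23, 3.26, 1.41, 0.27]
[1.98, -0.49, 0.23, 3.27, 1.4, 0.19]
```

View pics/c7.png

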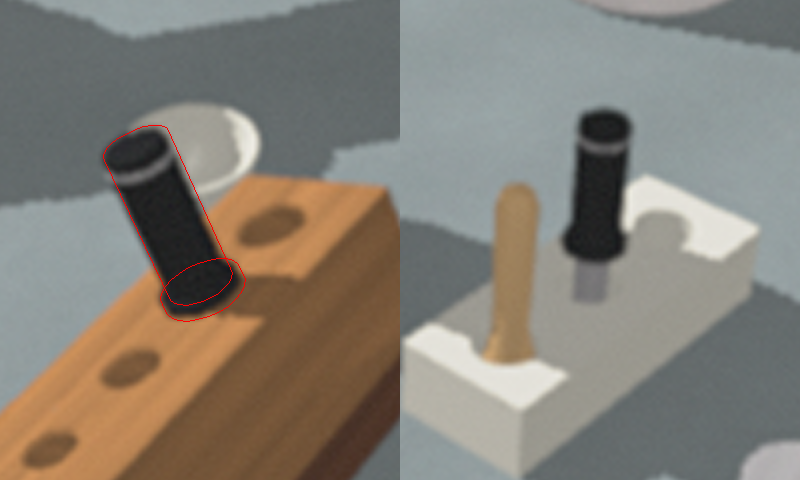

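The 28 mm corer is home, its collar flush on the face and the predicted outline about 1 mm off. The muddler and corer20 still stand upright. Now the 20 mm corer.

Run:
```python
from h import *
plan([.585,.198,.2],[0,0,-1],[1,0,0],10)
```

```text
t 11.4 pos [ 0.4458 -0.1372  0.2873] z [ 0.3446  0.0833 -0.935 ] F [0.3287 1.0228 2.7671] open 0.998 total 0.3733411851545014 [20.2831 -4.4526  2.4002]
[2.03, -0.45, 0.24, 3.2, 1.09, 1.58]
[2.03, -0.45, 0.24, 3.22, 1.13, 1.51]
[2.03, -0.45, 0.24, 3.24, 1.17, 1.44]
[2.03, -0.45, 0.24, 3.25, 1.21, 1.38]
[2.03, -0.45, 0.24, 3.27, 1.24, 1.31]
[2.03, -0.45, 0.24, 3.28, 1.27, 1.24]
[2.03, -0.45, 0.24, 3.3, 1.3, 1.17]
[2.03, -0.45, 0.24, 3.31, 1.33, 1.1]
[2.03, -0.45, 0.24, 3.33, 1.35, 1.02]
[2.03, -0.45, 0.24, 3.34, 1.37, 0.95]
```

Emit:
send_rows(moves=[[[2.03, -0.45, 0.24, 3.2, 1.09, 1.58, 1], [2.03, -0.45, 0.24, 3.22, 1.13, 1.51, 1], [2.03, -0.45, 0.24, 3.24, 1.17, 1.44, 1], [2.03, -0.45, 0.24, 3.25, 1.21, 1.38, 1], [2.03, -0.45, 0.24, 3.27, 1.24, 1.31, 1]]])

```text
time_s: 11.9
position: [0.5149, 0.0334, 0.237]
tcp_rot: [[-0.024, 0.986, 0.167], [0.999, 0.016, 0.046], [0.043, 0.168, -0.985]]
force: [0.5, -0.5, -0.4]
opening: 0.999
```

Emit:
send_rows(moves=[[[2.03, -0.45, 0.24, 3.28, 1.27, 1.24, 1], [2.03, -0.45, 0.24, 3.3, 1.3, 1.17, 1], [2.03, -0.45, 0.24, 3.31, 1.33, 1.1, 1], [2.03, -0.45, 0.24, 3.33, 1.35, 1.02, 1], [2.03, -0.45, 0.24, 3.34, 1.37, 0.95, 1]]])

```text
time_s: 12.4
position: [0.5839, 0.2015, 0.1933]
tcp_rot: [[-0.0, 1.0, -0.01], [1.0, 0.0, 0.006], [0.006, -0.01, -1.0]]
force: [0.6, -0.9, -0.5]
opening: 0.997
```

Emit:
send_rows(moves=[[[0, 0, 0, 0, 0, 0, 1], [0, 0, 0, 0, 0, 0, 1], [0, 0, 0, 0, 0, 0, 1], [0, 0, 0, 0, 0, 0, 1], [0, 0, 0, 0, 0, 0, 1]]])

```text
time_s: 12.9
position: [0.5835, 0.1987, 0.1948]
tcp_rot: [[0.002, 1.0, -0.007], [1.0, -0.002, 0.006], [0.006, -0.007, -1.0]]
force: [-0.7, -0.4, -0.4]
opening: 0.997
```

Run:
```python
from h import *
plan([.585,.198,.111],[0,0,-1],[1,0,0],5)
```

```text
t 12.9 pos [0.5835 0.1987 0.1948] z [-0.0072  0.0061 -1.    ] F [-0.7314 -0.4495 -0.4403] open 0.997 total 0.0837847842267528 [-0.4156 -0.3514 -0.0933]
[-0.08, -0.07, -0.02, -0.02, 0.04, 1.68]
[-0.08, -0.07, -0.02, -0.02, 0.04, 1.68]
[-0.08, -0.07, -0.02, -0.02, 0.04, 1.68]
[-0.08, -0.07, -0.02, -0.02, 0.03, 1.68]
[-0.08, -0.07, -0.02, -0.02, 0.03, 1.68]
```

Emit:
send_rows(moves=[[[-0.08, -0.07, 0, -0.02, 0.04, 1.68, 1], [-0.08, -0.07, 0, -0.02, 0.04, 1.68, 1], [-0.08, -0.07, 0, -0.02, 0.04, 1.68, 1], [-0.08, -0.07, 0, -0.02, 0.03, 1.68, 1], [-0.08, -0.07, 0, -0.02, 0.03, 1.68, 1]]])

```text
time_s: 13.4
position: [0.5853, 0.1983, 0.1102]
tcp_rot: [[0.001, 1.0, 0.0], [1.0, -0.001, 0.0], [0.0, 0.0, -1.0]]
force: [0.7, -1.3, -0.7]
opening: 1.0
```

Emit:
send_rows(moves=[[[0, 0, 0, 0, 0, 0, -1], [0, 0, 0, 0, 0, 0, -1], [0, 0, 0, 0, 0, 0, -1], [0, 0, 0, 0, 0, 0, -1], [0, 0, 0, 0, 0, 0, -1]]])

```text
time_s: 13.9
position: [0.5857, 0.1991, 0.1111]
tcp_rot: [[0.0, 1.0, 0.001], [1.0, -0.0, 0.0], [0.0, 0.001, -1.0]]
force: [0.4, -0.4, 0.7]
opening: 0.633
```

Emit:
send_rows(moves=[[[0, 0, 0, 0, 0, 0, -1], [0, 0, 0, 0, 0, 0, -1], [0, 0, 0, 0, 0, 0, -1], [0, 0, 0, 0, 0, 0, -1], [0, 0, 0, 0, 0, 0, -1]]])

```text
time_s: 14.4
position: [0.5852, 0.1991, 0.1102]
tcp_rot: [[0.0, 1.0, -0.001], [1.0, -0.0, 0.0], [0.0, -0.001, -1.0]]
force: [-0.1, 0.5, 0.8]
opening: 0.34
```

Emit:
send_rows(moves=[[[0, 0, 0, 0, 0, -1.5, -1], [0, 0, 0, 0, 0, -3.5, -1], [0, 0, 0, 0, 0, -4.5, -1], [0, 0, 0, 0, 0, -5, -1], [0, 0, 0, 0, 0, -5, -1]]])

```text
time_s: 14.9
position: [0.5846, 0.199, 0.3063]
tcp_rot: [[0.0, 1.0, -0.002], [1.0, -0.0, -0.0], [-0.0, -0.002, -1.0]]
force: [1.2, 0.1, -0.4]
opening: 0.335
```

Run:
```python
from h import *
m=np.array([.516,-.2362,.092]);a=np.array([-.3419,-.0089,.9397])
plan(m+.151*a,-a,[1,.026,0],15,np.r_[0,.04,.1,.17,.25,.33,.41,.49,.57,.65,.73,.81,.88,.94,.98,1])
```

```text
t 14.9 pos [0.5846 0.199  0.3063] z [-0.0024 -0.0002 -1.    ] F [ 1.1613  0.109  -0.4006] open 0.335 total 0.4585211149594924 [-20.1373   0.2735  -1.4787]
[-0.81, 0.01, -0.06, -1.75, -0.48, 0.29]
[-1.21, 0.02, -0.09, -2.62, -0.73, 0.43]
[-1.41, 0.02, -0.1, -3.05, -0.87, 0.48]
[-1.61, 0.02, -0.12, -3.49, -1.01, 0.52]
[-1.61, 0.02, -0.12, -3.49, -1.03, 0.49]
[-1.61, 0.02, -0.12, -3.48, -1.05, 0.46]
[-1.61, 0.02, -0.12, -3.48, -1.07, 0.43]
[-1.61, 0.02, -0.12, -3.48, -1.09, 0.4]
[-1.61, 0.02, -0.12, -3.48, -1.11, 0.37]
[-1.61, 0.02, -0.12, -3.48, -1.12, 0.33]
[-1.61, 0.02, -0.12, -3.47, -1.14, 0.3]
[-1.41, 0.02, -0.1, -3.04, -1.01, 0.23]
[-1.21, 0.02, -0.09, -2.6, -0.88, 0.18]
[-0.81, 0.01, -0.06, -1.73, -0.59, 0.11]
[-0.4, 0.01, -0.03, -0.87, -0.3, 0.05]
```

The direct path passes close over the seated 28 mm corer, so I replan higher.

Run:
```python
from h import *
m=np.array([.516,-.2362,.092]);a=np.array([-.3419,-.0089,.9397])
plan(m+.206*a,-a,[1,.026,0],15,np.r_[0,.04,.1,.17,.25,.33,.41,.49,.57,.65,.73,.81,.88,.94,.98,1])
```

```text
t 14.9 pos [0.5846 0.199  0.3063] z [-0.0024 -0.0002 -1.    ] F [ 1.1613  0.109  -0.4006] open 0.335 total 0.4590573827323734 [-20.1373   0.2735  -1.4787]
[-0.81, 0.01, -0.06, -1.75, -0.56, 0.08]
[-1.21, 0.02, -0.09, -2.62, -0.84, 0.11]
[-1.41, 0.02, -0.1, -3.06, -0.99, 0.11]
[-1.61, 0.02, -0.12, -3.49, -1.14, 0.1]
[-1.61, 0.02, -0.12, -3.49, -1.14, 0.07]
[-1.61, 0.02, -0.12, -3.49, -1.15, 0.03]
[-1.61, 0.02, -0.12, -3.48, -1.16, 0.0]
[-1.61, 0.02, -0.12, -3.48, -1.17, -0.04]
[-1.61, 0.02, -0.12, -3.48, -1.17, -0.07]
[-1.61, 0.02, -0.12, -3.48, -1.18, -0.1]
[-1.61, 0.02, -0.12, -3.47, -1.18, -0.14]
[-1.41, 0.02, -0.1, -3.04, -1.04, -0.15]
[-1.21, 0.02, -0.09, -2.6, -0.89, -0.15]
[-0.81, 0.01, -0.06, -1.73, -0.59, -0.11]
[-0.4, 0.01, -0.03, -0.87, -0.3, -0.06]
```

Emit:
send_rows(moves=[[[-0.81, 0, -0.06, -1.75, -0.56, 0.08, -1], [-1.21, 0.02, -0.09, -2.62, -0.84, 0.11, -1], [-1.41, 0.02, -0.1, -3.06, -0.99, 0.11, -1], [-1.61, 0.02, -0.12, -3.49, -1.14, 0.1, -1], [-1.61, 0.02, -0.12, -3.49, -1.14, 0.07, -1]]])

```text
time_s: 15.4
position: [0.5384, 0.0539, 0.2979]
tcp_rot: [[-0.009, 0.993, 0.115], [1.0, 0.009, 0.002], [0.001, 0.115, -0.993]]
force: [-0.2, 0.1, -0.8]
opening: 0.34
```

Emit:
send_rows(moves=[[[-1.61, 0.02, -0.12, -3.49, -1.15, 0.03, -1], [-1.61, 0.02, -0.12, -3.48, -1.16, 0, -1], [-1.61, 0.02, -0.12, -3.48, -1.17, -0.04, -1], [-1.61, 0.02, -0.12, -3.48, -1.17, -0.07, -1], [-1.61, 0.02, -0.12, -3.48, -1.18, -0.1, -1]]])

```text
time_s: 15.9
position: [0.4828, -0.121, 0.2898]
tcp_rot: [[-0.02, 0.967, 0.254], [1.0, 0.019, 0.005], [0.0, 0.254, -0.967]]
force: [-0.2, -0.6, -1.0]
opening: 0.337
```

Emit:
send_rows(moves=[[[-1.61, 0.02, -0.12, -3.47, -1.18, -0.14, -1], [-1.41, 0.02, -0.1, -3.04, -1.04, -0.15, -1], [-1.21, 0.02, -0.09, -2.6, -0.89, -0.15, -1], [-0.81, 0, -0.06, -1.73, -0.59, -0.11, -1], [-0.4, 0, -0.03, -0.87, -0.3, -0.06, -1]]])

```text
time_s: 16.4
position: [0.4452, -0.2396, 0.2838]
tcp_rot: [[-0.024, 0.939, 0.343], [1.0, 0.022, 0.008], [-0.0, 0.343, -0.939]]
force: [0.3, -1.3, -1.0]
opening: 0.338
```

Emit:
send_rows(moves=[[[0, 0, 0, 0, 0, 1, -1], [0, 0, 0, 0, 0, 1.4, -1], [0, 0, 0, 0, 0, 1.4, -1], [0, 0, 0, 0, 0, 1.1, -1], [0, 0, 0, 0, 0, 0.6, -1]]])

```text
time_s: 16.9
position: [0.4651, -0.2362, 0.231]
tcp_rot: [[-0.027, 0.939, 0.342], [1.0, 0.025, 0.011], [0.002, 0.342, -0.94]]
force: [-0.4, 0.5, -1.0]
opening: 0.335
```

Emit:
send_rows(moves=[[[0, 0, 0, 0, 0, 0, -1], [0, 0, 0, 0, 0, 0, -1], [0, 0, 0, 0, 0, 0, -1], [0, 0, 0, 0, 0, 0, -1], [0, 0, 0, 0, 0, 0, -1]]])

```text
time_s: 17.4
position: [0.4652, -0.2377, 0.233]
tcp_rot: [[-0.026, 0.939, 0.344], [1.0, 0.025, 0.008], [-0.001, 0.344, -0.939]]
force: [0.6, 0.2, -0.9]
opening: 0.339
```

Run:
```python
from h import *
s=readout.read_state();print(s["time_s"],s["position"],s["tcp_rot"])
a=-np.array(s["tcp_rot"])[:,2];t=s["position"]-.101*a
u=proj("scene",[t+.04*a])[0];print(u)
im=capture("scene");cv2.imwrite("pics/scene_h20.png",im);x,y=int(u[0])-45,int(u[1])-38;print("crop",x,y)
c=im[y:y+75,x:x+100];o=np.clip(cv2.resize(c,(800,600),interpolation=2).astype(float)*1.3,0,255).astype(np.uint8)
for i in range(0,800,100): o[:8,i]=(0,0,255)
for i in range(0,600,100): o[i,:8]=(0,0,255)
cv2.imwrite("pics/c8.png",o)
```

```text
17.4 [ 0.4652 -0.2377  0.233 ] [[-0.0259  0.9386  0.3441]
 [ 0.9997  0.0247  0.0078]
 [-0.0011  0.3442 -0.9389]]
[149.4107 249.6655]
crop 104 211
```

View pics/c8.png

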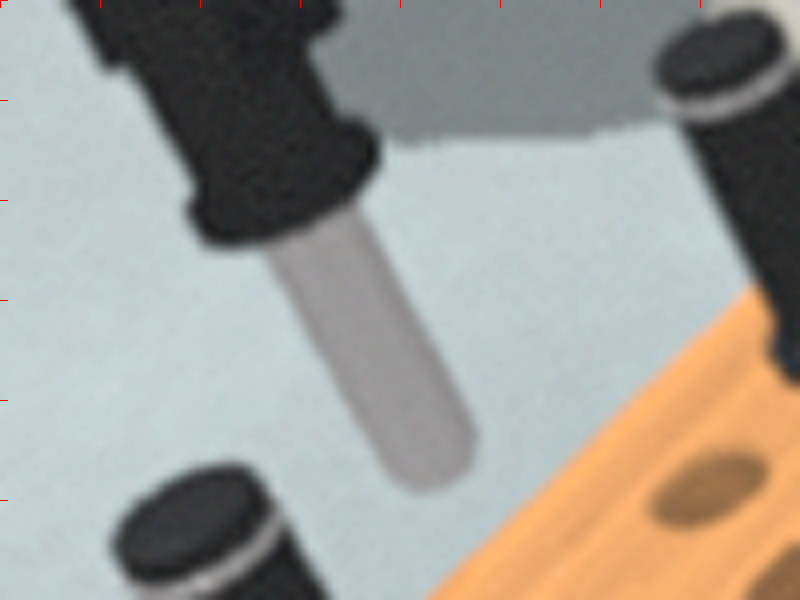

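Run:
```python
from fit import *
x=fit(104,211,8,[(272,260),(325,370),(378,468),(360,225),(410,305),(470,418),(425,492),(395,482)],[(188,215),(212,245),(380,155),(250,243)],.010)
held([.516,-.2362,.092],.010,x[0],x[1],np.degrees(x[2]),5)
print(proj("scene",[[.516,-.2362,.092]]))
```

```text
xoff,slip mm [-0.9259 -3.5212] lean deg -0.9261910668316043 res px [ 0.83  0.17  0.23  1.22  0.24  0.05 -0.35  0.08  0.6  -0.01  0.46 -0.07]
tip [ 0.4988 -0.2396  0.1414] axis [-0.3443  0.0082  0.9388]
t 17.45 pos [ 0.4652 -0.2376  0.2329] z [ 0.3439  0.008  -0.939 ] F [ 0.2427  0.4497 -0.9186] open 0.338 total 0.042307391600883086 [0.1232 0.9805 0.0148]
[0.02, 0.2, 0.0, 0.03, -0.01, 0.85]
[0.02, 0.2, 0.0, 0.02, -0.01, 0.85]
[0.02, 0.2, 0.0, 0.02, -0.01, 0.85]
[0.02, 0.2, 0.0, 0.02, -0.01, 0.85]
[0.02, 0.2, 0.0, 0.02, -0.01, 0.85]
tip in hole frame mm: x(-ish row) -2.992061571072608 y(uphill) 0.598988403850298 depth -52.32136525317031 axis err deg 0.9699868379641462
push force along axis -0.9502165106073088 row 0.44318694487270194 uphill -0.07516797073798331 moment [-0.0875  0.3387  0.0665]
down axis in tool axes [ 0.0009 -0.0022  1.    ]
[[172.4661 292.3124]]
```

Emit:
send_rows(moves=[[[0.02, 0.2, 0, 0.02, -0.01, 0.85, -1], [0.02, 0.2, 0, 0.02, -0.01, 0.85, -1], [0.02, 0.2, 0, 0.02, -0.01, 0.85, -1], [0.02, 0.2, 0, 0.02, -0.01, 0.85, -1], [0.02, 0.2, 0, 0.02, -0.01, 0.85, -1]]])

```text
time_s: 17.95
position: [0.4794, -0.2357, 0.1914]
tcp_rot: [[-0.032, 0.94, 0.341], [0.999, 0.024, 0.027], [0.017, 0.341, -0.94]]
force: [-0.1, -0.1, -0.9]
opening: 0.335
```

Run:
```python
from h import *
held([.516,-.2362,.092],-.020,-.0009,-.0035,-.93,5)
o=cv2.resize(capture("scene")[225:300,115:215],(800,600),interpolation=2);cv2.imwrite("pics/c9.png",o)
```

```text
t 17.95 pos [ 0.4794 -0.2357  0.1914] z [ 0.3408  0.0268 -0.9398] F [-0.0791 -0.0537 -0.9354] open 0.335 total 0.028367577477029903 [-0.0352 -0.0991 -0.0018]
[-0.01, -0.02, 0.0, -0.02, 0.01, 0.57]
[-0.01, -0.02, 0.0, -0.02, 0.01, 0.57]
[-0.01, -0.02, 0.0, -0.02, 0.01, 0.57]
[-0.01, -0.02, 0.0, -0.02, 0.01, 0.57]
[-0.01, -0.02, 0.0, -0.01, 0.01, 0.57]
tip in hole frame mm: x(-ish row) 0.4402651098322848 y(uphill) -0.4791018414568032 depth -8.361724082939611 axis err deg 0.0
push force along axis -0.8514917769389783 row -0.051673534316007644 uphill -0.39552033586221114 moment [-0.1227  0.3464  0.0176]
down axis in tool axes [-0.018   0.0006  0.9998]
```

View pics/c9.png

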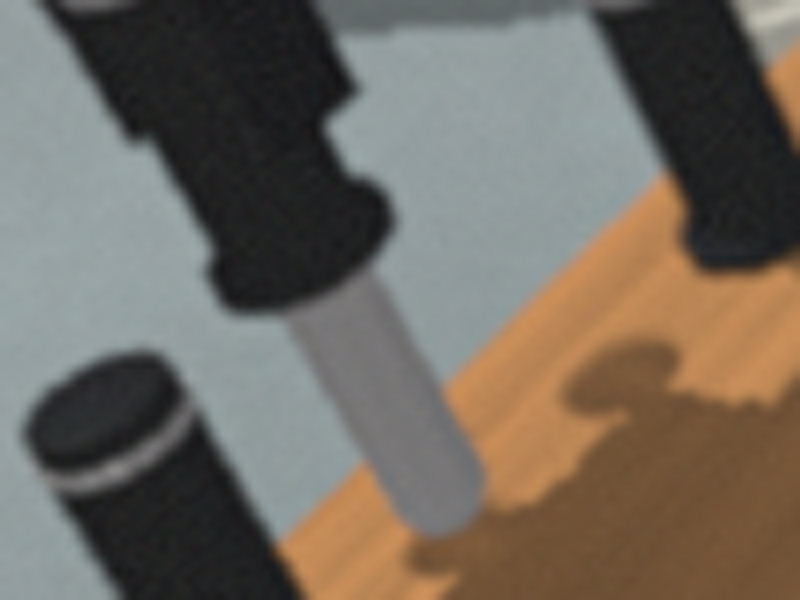

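The tip is over the 20 mm hole: extended by 8 mm it lands at about (460,548), with the hole centre at about (459,538). Insert.

Emit:
send_rows(moves=[[[0, 0, 0, -0.02, 0.01, 0.57, -1], [0, 0, 0, -0.02, 0.01, 0.57, -1], [0, 0, 0, -0.02, 0.01, 0.57, -1], [0, 0, 0, -0.02, 0.01, 0.57, -1], [0, 0, 0, -0.01, 0.01, 0.57, -1]]])

```text
time_s: 18.5
position: [0.4896, -0.236, 0.1655]
tcp_rot: [[-0.032, 0.939, 0.341], [0.999, 0.025, 0.026], [0.016, 0.342, -0.94]]
force: [-0.4, -0.3, -1.7]
opening: 0.338
```

Run:
```python
from h import *
held([.516,-.2362,.092],-.045,-.0009,-.0035,-.93,5)
```

```text
t 18.5 pos [ 0.4896 -0.236   0.1655] z [ 0.3415  0.0258 -0.9395] F [-0.3838 -0.2894 -1.6928] open 0.338 total 0.025535440086429405 [ 0.0055 -0.0382  0.0143]
[0.0, -0.01, 0.0, 0.0, -0.01, 0.51]
[0.0, -0.01, 0.0, 0.0, -0.01, 0.51]
[0.0, -0.01, 0.0, 0.0, -0.01, 0.51]
[0.0, -0.01, 0.0, 0.0, -0.01, 0.51]
[0.0, -0.01, 0.0, 0.0, -0.01, 0.51]
tip in hole frame mm: x(-ish row) -0.2759924620968417 y(uphill) 0.37588292950384616 depth 19.47006439789395 axis err deg 0.0
push force along axis -1.4569229479453185 row -0.2793082335654858 uphill -0.9465796804594 moment [-0.1468  0.3451  0.0082]
down axis in tool axes [-0.0169 -0.0001  0.9999]
```

Free at 19 mm depth. Continue.

Emit:
send_rows(moves=[[[0, 0, 0, -0.01, 0, 0.5, -1], [0, 0, 0, -0.01, 0, 0.5, -1], [0, 0, 0, -0.01, 0, 0.5, -1], [0, 0, 0, -0.01, 0, 0.5, -1], [0, 0, 0, -0.01, 0, 0.5, -1]]])

```text
time_s: 19.0
position: [0.497, -0.2353, 0.1416]
tcp_rot: [[-0.033, 0.94, 0.339], [0.999, 0.026, 0.027], [0.017, 0.34, -0.94]]
force: [-4.0, -0.7, 0.4]
opening: 0.338
```

Run:
```python
from h import *
held([.516,-.2362,.092],-.066,-.0009,-.0035,-.93,5)
```

```text
t 19.0 pos [ 0.497  -0.2353  0.1416] z [ 0.3393  0.0269 -0.9403] F [-3.9879 -0.6973  0.3893] open 0.338 total 0.021559623716272184 [-0.1251 -0.1061  0.0674]
[-0.03, -0.02, 0.01, -0.01, 0.02, 0.43]
[-0.03, -0.02, 0.01, -0.01, 0.02, 0.43]
[-0.03, -0.02, 0.01, -0.01, 0.02, 0.43]
[-0.03, -0.02, 0.01, -0.01, 0.02, 0.43]
[-0.03, -0.02, 0.01, -0.01, 0.02, 0.43]
tip in hole frame mm: x(-ish row) 0.34160960749112357 y(uphill) -1.098115739028225 depth 44.46119990463353 axis err deg 0.0
push force along axis 1.7354591539018875 row -0.5934591902507151 uphill -3.629980914801062 moment [-0.4046  1.2682 -0.0881]
down axis in tool axes [-0.0181  0.0022  0.9998]
```

Emit:
send_rows(moves=[[[0, 0, 0, -0.01, 0.01, 0.42, -1], [0, 0, 0, -0.01, 0.01, 0.42, -1], [0, 0, 0, -0.01, 0, 0.42, -1], [0, 0, 0, -0.01, 0, 0.42, -1], [0, 0, 0, -0.01, 0, 0.4, -1]]])

```text
time_s: 19.5
position: [0.5041, -0.2352, 0.1222]
tcp_rot: [[-0.033, 0.94, 0.339], [0.999, 0.025, 0.027], [0.017, 0.34, -0.94]]
force: [-15.7, 2.2, 25.3]
opening: 0.34
```

Run:
```python
from h import *
held([.516,-.2362,.092],-.068,-.0009,-.0035,-.93,5)
```

```text
t 19.5 pos [ 0.5041 -0.2352  0.1222] z [ 0.3394  0.0273 -0.9402] F [-15.6921   2.1548  25.2709] open 0.34 total 0.0029731766259272936 [-0.1195 -0.1264  0.0336]
[-0.02, -0.03, 0.01, 0.0, 0.02, 0.06]
[-0.02, -0.03, 0.01, 0.0, 0.02, 0.06]
[-0.02, -0.03, 0.01, 0.0, 0.02, 0.06]
[-0.02, -0.03, 0.01, 0.0, 0.02, 0.06]
[-0.02, -0.03, 0.01, 0.0, 0.02, 0.06]
tip in hole frame mm: x(-ish row) 0.3538103167704135 y(uphill) -0.9966854312488587 depth 65.14075962128818 axis err deg 0.0
push force along axis 29.09302338761024 row 2.5621901628288257 uphill -6.04507992415285 moment [0.0896 1.6547 0.1273]
down axis in tool axes [-0.0184  0.0021  0.9998]
```

Emit:
send_rows(moves=[[[0, 0, 0, 0, 0, 0.06, -1], [0, 0, 0, 0, 0, 0.05, -1], [0, 0, 0, 0, 0, 0.05, -1], [0, 0, 0, 0, 0, 0, -1], [0, 0, 0, 0, 0, 0, -1]]])

```text
time_s: 20.0
position: [0.5042, -0.235, 0.1221]
tcp_rot: [[-0.033, 0.94, 0.34], [0.999, 0.026, 0.027], [0.016, 0.341, -0.94]]
force: [-13.6, 0.6, 14.9]
opening: 0.334
```

Run:
```python
from h import *
held([.516,-.2362,.092],-.068,-.0009,-.0035,-.93,1)
```

```text
t 20.0 pos [ 0.5042 -0.235   0.1221] z [ 0.3401  0.0268 -0.94  ] F [-13.5653   0.6083  14.8787] open 0.334 total 0.002897405192239785 [-0.0797 -0.096   0.0736]
[-0.08, -0.1, 0.07, -0.04, 0.08, 0.28]
tip in hole frame mm: x(-ish row) 0.5078978062175306 y(uphill) -0.8934665181417465 depth 65.22762716505066 axis err deg 0.0
push force along axis 18.61410459910734 row 0.9608868116913164 uphill -7.6392362013267485 moment [-0.1686  1.9935  0.005 ]
down axis in tool axes [-0.0179  0.0014  0.9998]
```

TCP height 0.1222 matches what the pick-up height predicts for home (0.1223), and it has stopped. Release and check by picture.

Emit:
send_rows(moves=[[[0, 0, 0, 0, 0, 0.1, -1], [0, 0, 0, 0, 0, 0.1, -1], [0, 0, 0, 0, 0, 0.1, -1], [0, 0, 0, 0, 0, 0, -1], [0, 0, 0, 0, 0, 0, -1]]])

```text
time_s: 20.5
position: [0.5045, -0.2346, 0.1212]
tcp_rot: [[-0.034, 0.939, 0.341], [0.999, 0.026, 0.027], [0.016, 0.342, -0.94]]
force: [-23.3, 0.8, 33.2]
opening: 0.336
```

Emit:
send_rows(moves=[[[0, 0, 0, 0, 0, -0.2, -1], [0, 0, 0, 0, 0, -0.15, -1], [0, 0, 0, 0, 0, 0, 1], [0, 0, 0, 0, 0, 0, 1], [0, 0, 0, 0, 0, 0, 1]]])

```text
time_s: 21.0
position: [0.5068, -0.2366, 0.1221]
tcp_rot: [[-0.031, 0.939, 0.343], [0.999, 0.025, 0.024], [0.015, 0.344, -0.939]]
force: [-0.7, 0.2, -0.6]
opening: 0.528
```

Emit:
send_rows(moves=[[[0, 0, 0, 0, 0, 0, 1], [0, 0, 0, 0, 0, 0, 1], [0, 0, 0, 0, 0, 0, 1], [0, 0, 0, 0, 0, 0, 1], [0, 0, 0, 0, 0, 0, 1]]])

```text
time_s: 21.5
position: [0.5057, -0.2358, 0.1218]
tcp_rot: [[-0.032, 0.939, 0.341], [0.999, 0.025, 0.026], [0.016, 0.342, -0.94]]
force: [-1.1, 0.5, 0.2]
opening: 0.957
```

Emit:
send_rows(moves=[[[0, 0, 0, 0, 0, -1.5, 1], [0, 0, 0, 0.05, 0, -3.5, 1], [0, 0, 0, 0.05, 0, -4, 1], [0, 0, 0, 0.05, 0, -4, 1], [0, 0, 0, 0.05, 0, -4, 1]]])

```text
time_s: 22.0
position: [0.4467, -0.2378, 0.2829]
tcp_rot: [[-0.032, 0.94, 0.341], [0.999, 0.024, 0.026], [0.016, 0.341, -0.94]]
force: [1.0, -0.2, 0.6]
opening: 0.998
```

Emit:
send_rows(moves=[[[0, 0, 0, 0, 0, -1.5, 1], [0, 0, 0, 0, 0, -1.5, 1], [0, 0, 0, 0, 0, -1, 1], [0, 0, 0, 0, 0, 0, 1], [0, 0, 0, 0, 0, 0, 1]]])

```text
time_s: 22.5
position: [0.4337, -0.239, 0.3187]
tcp_rot: [[-0.032, 0.94, 0.341], [0.999, 0.024, 0.026], [0.017, 0.342, -0.94]]
force: [-0.4, -0.0, 0.4]
opening: 0.994
```

Run:
```python
from h import *
s=readout.read_state();print(s["time_s"],s["position"],s["force"],s["opening"])
im=capture("scene");cv2.imwrite("pics/scene_end.png",im)
o=cv2.resize(im,None,fx=4,fy=4,interpolation=2)
a=np.array([-.3419,-.0089,.9397])
w=np.zeros((560,800,3),np.uint8);w[:,400:]=cv2.resize(im[100:240,:],(0,0),fx=2,fy=2)[:280,0:0] if 0 else 0
for m in([.5133,-.1323,.092],[.516,-.2362,.092]):
    for q in cyl(np.array(m)-.068*a,a,SEG): cv2.polylines(o,[cv2.convexHull(((proj("scene",q)+.5)*4-.5).astype(np.float32)).astype(np.int32)],True,(0,0,255),1)
w[:]=o[760:1320,440:1240]
cv2.imwrite("pics/c10.png",w)
```

```text
22.5 [ 0.4337 -0.239   0.3187] [-0.3547 -0.03    0.3674] 0.9944168973357888
```

View pics/c10.png

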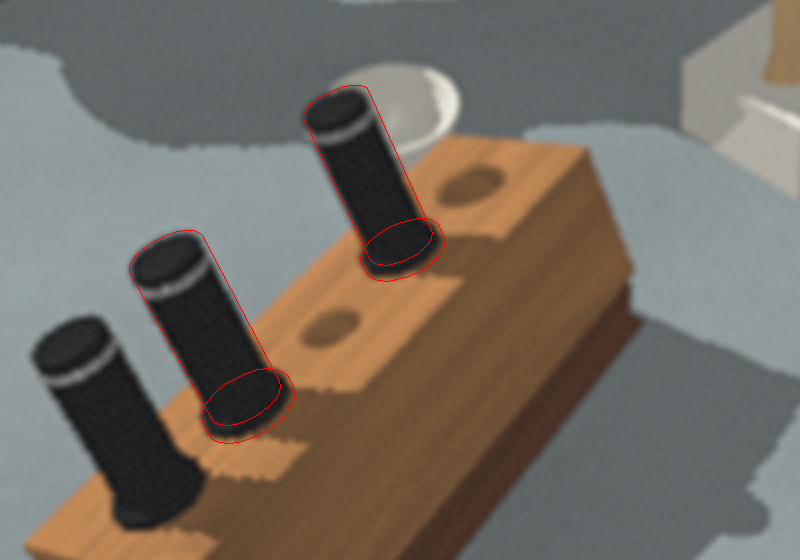

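Both corers are flush and match the home outlines, like the 16 mm reference corer. One quick muddler and bystander check, then hand in.

Run:
```python
from h import *
from rig import spot_in
capture("top")
for c,t in(("scene","muddler"),("scene","mug"),("scene","ramekin"),("top","jar"),("scene","oil"),("scene","spoon")):
    r=spot_in(c,t);print(t,[(np.round(d["location"],3),round(d["p"],2)) for d in r[:1]])
print(bot.hand_in())
```

```text
muddler [(array([0.574, 0.116, 0.101]), 0.84)]
mug [(array([ 0.772, -0.082,  0.056]), 0.77)]
ramekin [(array([0.394, 0.004, 0.031]), 0.97)]
jar [(array([0.752, 0.068, 0.086]), 0.96)]
oil [(array([0.717, 0.366, 0.098]), 0.91)]
spoon [(array([ 0.668, -0.253,  0.016]), 0.91)]
the job is handed in; nothing more can be done
None
```

Both corers are in their matching holes in the block, pushed past the spring catch until they stopped, and I handed the job in at about 23 s. The gripper was open and clear of everything.

- **28 mm corer:** it stopped dead at a measured depth of 67.8 mm under about 44 N.
- **20 mm corer:** it stopped at about 65 mm by my estimate of where it sat in the grip, roughly 3 mm short of home. The tool height when it stopped did match the height expected at home (0.1222 m against 0.1223 m). It moved less than 1 mm more under a further push of about 40 N.
- **Last picture:** both collars lie flush on the face, and both corers match the predicted home outlines to about 1 mm. I took this as settling the 20 mm corer's 3 mm disagreement.
- **Everything else:** the muddler and most of the bystanders were found within about 5 mm of their starting positions. The ramekin's reading was about 10 mm off. I put that down to it being partly hidden in the first picture, since I never touched it, but I did not check further.

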